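Load the capsule press

ROBOT

A 6-joint arm with a two-finger parallel gripper is mounted at the origin on the work surface. World frame = base frame: x ahead of the robot, y to its left, z up, the work surface at z = 0. Lengths are in mm, angles in rad, forces in N, time in s.
With the tool pointing down it reaches from about 400 to 925 mm from the base axis. Payload 12.5 kg.
Tool frame: the origin (TCP) lies at the very end of the fingers, on their centre line; the grasp point (between the pads) lies 19 mm behind it; z points along the fingers, y is the direction in which the jaws open and shut (so a half turn about z gives the same grasp; the last joint's range is limited). The gripper opens to 95 mm and grips with 3 to 60 N. Pads are 20 mm wide; open, the fingers measure 119 mm over their backs; the gripper's body (75 mm by 180 mm) begins 59 mm behind the grasp point.
Start: joints at [1.016, 0.491, 1.559, -0, 1.092, -0.106], TCP at [271.166, 563.133, 185.061] pointing down, gripper open.
Joint ranges: [-3.1, 3.1], [-0.84, 2.19], [0.05, 2.79], [-1.13, 4.28], [0.06, 2.93], [-2.69, 2.69]. Speed limits (rad/s): [2.22, 2.22, 2.79, 3.14, 3.14, 3.14].

INTERFACE

Orientations are given as a unit quaternion [x, y, z, w].
In Python, from rig import r gives the robot as it stands.
- The arm moves only by the tool move_arm, never from a script. Its argument "moves" is a list that holds one entry, the list of rows, each a list of 4 numbers: the shift along the tool's x, y, z in m, then the turn about the tool's z in rad. In form: [[[dx, dy, dz, roll], ...]]. A call has 1 to 10 rows; each row shifts and turns the pose as measured when the row begins, along the tool's axes as they then stand; what a row does not reach is not made up. A row lasts 1/12 s, in which the tool goes at most 41.7 mm and 7.16 degrees, less where a joint would pass 70% of its speed; a pose out of reach is approached as far as the arm can. A call is refused whole if a number of a shift passes 0.0417 or a number of a turn 0.125, either way. A call with a gripper value outside its range is refused whole. "grip" is the closure, from -1 (fully open) to 1 (shut), set as the call begins (left out, the last holds). The fingers move at their own pace and stop on an object; "squeeze" is the grip in N (left out, the last holds). Time passes only in rows, so rows that do not move let the fingers close. It gives the time, the measured TCP pose, the force and the opening at its end, in the units of the state.
- r.sense(): the state, without advancing time (a new reading comes with each control period).
- r.camera(name): name is "scene" or "top" or "wrist"; returns a dict with "pixels" (480x640x3 uint8, blue, green, red), "fovy" (degrees; the focal length in pixels is half the picture's height over the tangent of half this angle, whatever the lens; pixels are square), "cx", "cy" (the principal point, pixels), "R" (3x3) and "t" (3): a world point X has camera coordinates R X + t; the wrist camera has in their place "mount" (4x4, takes a point from camera to tool coordinates, whose origin is the TCP and whose axes are the flange's). Camera axes: x right, y down, z forward; pixel columns grow to the right and rows downward; lengths in mm; the calibration is good to about 2 mm. A picture is of the moment at which its call begins: read the wrist's pose just before it. There is no depth.
- r.hand_in(): hands the job in, once; it reports no verdict.
Trained networks look in the newest picture that a camera, given by its name, has taken for a name from the list of things; names that differ only in an ending like _2 or _b are one class to them, and where a whole thing is asked for, a point or a joint stands for the part that bears it (a point fixed in the world has none). Each returns a list of dicts, best first, with "confidence" (0 to 1); they miss things now and then, are a little off and sometimes report something else, mostly with a low value. They report only what shows in the picture. A call takes as long as a camera call.
- r.find_in(target, camera): "extent" ([centre column, centre row, width, height] in pixels, round what is visible of it).
The state is a dict: "clock": time; "joint_pos": joint angles; "joint_velocities": joint speeds; "tau": joint torques, N m; "tcp_pos": TCP position; "eef_rot": TCP orientation; "wrist_force": force on the tool from outside, world axes, zero at the start; "torque": the same for the moment, N m; "gripper_width": finger opening in mm.
Only numpy, scipy, OpenCV 4.12 (cv2) and the standard library are available. Lean on these libraries where they do the work, as an engineer would, in place of code of your own. Each camera call takes 0.05 s, during which the arm holds its last target. There are 200 camera calls.

TASK

Take the plain metal coffee capsule from the top tray, stand it upright in the round cradle of the capsule press and let go, then swing the hinged clamp over and press its bar down until the capsule is driven fully home: you feel the steady drag turn into a firm stop. Hold it firmly against the stop for about a second without forcing it, then let go with the clamp left closed on the capsule. Leave the toys and the mug where they are.

Things in the scene. Friction and masses are not known exactly. Their poses are not given: they have to be found in the camera images.
- capsule_center (a point): centre (half-way up) of the capsule: a plain aluminium cylinder with a thin dark band, 36 mm diameter, 60 mm tall, about 120 g, its foot chamfered 2.5 mm; z is its axis, up. It stands on the top tray, on either half of it. The other loose thing there is a bell with a ball on top, 48 mm wide and 49 mm tall.
- top_floor (a point): middle of the floor of the top one of three stepped clear trays (fixed to the counter). The floor is 112 mm along x and 262 mm along y inside, with walls 22 mm higher than the floor. The lower trays step out towards -x.
- cradle (a point): centre of the mouth of the press's round cradle, a bore 38 mm in diameter in an 80 x 80 mm grey block whose top, flush with the mouth, is 50 mm above the counter. z is the bore's axis, up; x points from the cradle to the hinge. A capsule put in stops on a stiff ejector, its foot 20 mm below the mouth, its top 40 mm above it.
- hinge (a point): middle of the clamp's hinge line, fixed on the press 60 mm beyond the cradle's axis and 41 mm above its mouth, same axes as the cradle's; the hinge line is y. Two steel posts (y = 30 mm either side, up to 9 mm above the hinge line) carry it.
- clamp (a joint): angle of the clamp, rad: 0 level over the cradle (only when it is empty), pi/2 straight up, 2.1 swung fully back. A steel yoke: two side arms 86 mm apart reach 130 mm from the hinge to the bar. It stays where it is left; moving the free bar takes 1 to 4 N. The presser meets a freshly placed capsule at about 0.31; it is home somewhere between 0.08 and 0.25.
- bar (a point): middle of the clamp's black round cross bar, 14 mm diameter, 79 mm free length between the side arms, parallel to the hinge line (its y) and 130 mm from it. Pushed down here, the capsule slides at 2 to 4 N; at the stop the force climbs steeply within 1 to 3 mm: 8 N is a light seat, 10 to 13 N is good, above about 19 N the capsule is crushed.
- presser (a point): lowest point, when the clamp lies level, of the round steel presser (ball end of 10 mm radius) under the yoke's cross plate, 60 mm from the hinge line. It presses on the middle of the capsule's top.
- bell: silver aluminium bell, 48 mm diameter, 49 mm tall, on the top tray; origin in its underside. To be left alone.
- frog: green plastic frog clicker, 34 x 30 x 25 mm, on the middle tray's front strip; origin in its underside. To be left alone.
- top: red plastic spinning top, 40 mm diameter, 36 mm tall, standing point up on the bottom tray's front strip; origin in its underside. To be left alone.
- mug: white lidded ceramic mug, 82 mm diameter, 112 mm tall with its lid knob, handle at its +y, on the counter beside the press; origin in its underside. To be left alone.
- press: the whole capsule press, fixed; origin under the cradle's axis on the counter, axes as the cradle's. Driven by the clamp, a placed capsule slides another 5 to 14 mm against a steady drag of about 6 N, then meets a firm stop inside the cradle. How deep the stop lies differs every time and cannot be seen. The drag keeps the capsule at the depth reached.

How it is judged:
By the outcome, as a careful person would: the job done as asked, in the order asked, and still so for the second after the job is handed in, with the robot touching nothing.
It also fails if it takes over 72 s, if anything falls off the work surface, if the arm or the gripper's body presses on something with over 40 N, if the wrist force passes 120 N, or if a joint passes its speed limit or range.

## Working session

There is one attempt and no reset: what is moved stays moved. The work goes in short steps, Python scripts to look and compute and a tool call to move; the robot and the scene stay as the last step left them, time stands still between calls to the robot, and variables do not carry over. Pictures are saved under pics/ and viewed, and the job is handed in when it is done.

Besides the shell and the picture viewer there is one more tool, called after "Emit:" as name(argument=value, ...), one argument or row to a line, values as JSON. move_arm: Moves the arm, as the interface text tells. Its arguments: {"type":"object","properties":{"moves":{"type":"array","items":{"type":"array","items":{"type":"array","items":{"type":"number"}}}},"grip":{"type":"number"},"squeeze":{"type":"number"}},"required":["moves"]}

```bash
mkdir -p pics; ls; cat > h.py <<'E'
import numpy as np, cv2
from rig import r
from scipy.spatial.transform import Rotation as Ro
def cam(n):
    s=r.sense(); c=r.camera(n); c['f']=240/np.tan(np.radians(c['fovy'])/2)
    if n=='wrist':
        M=np.array(c['mount']); Rt=Ro.from_quat(s['eef_rot']).as_matrix()
        c['Rcw']=Rt@M[:3,:3]; c['o']=Rt@M[:3,3]+np.array(s['tcp_pos'])
    else:
        c['Rcw']=np.array(c['R']).T; c['o']=-c['Rcw']@np.array(c['t'])
    return c
def ray(c,u,v):
    d=c['Rcw']@np.array([(u-c['cx'])/c['f'],(v-c['cy'])/c['f'],1]); return c['o'],d
def atz(c,u,v,z):
    o,d=ray(c,u,v); return o+d*(z-o[2])/d[2]
def proj(c,X):
    p=c['Rcw'].T@(np.array(X)-c['o']); return np.array([c['cx']+c['f']*p[0]/p[2],c['cy']+c['f']*p[1]/p[2]])
E
python3 - <<'E'
from h import *
s=r.sense(); print(s)
for n in ['scene','top','wrist']:
    c=cam(n); cv2.imwrite(f'pics/{n}0.png',c['pixels']); print(n,c['fovy'],c['cx'],c['cy'],c['o'].round(1),c['Rcw'].round(3).tolist())
    for t in ['capsule_center','bell','clamp','bar','presser','cradle','press','mug','top_floor','hinge','frog','top']:
        try: print(t,[(np.round(q['extent'],1).tolist(),round(q['confidence'],2)) for q in r.find_in(t,n)[:2]])
        except Exception as e: print(t,e)
E
```

```text
pics
{'clock': 0.0, 'joint_pos': array([ 1.01644601e+00,  4.91547237e-01,  1.55946794e+00, -1.31786126e-05,
        1.09168552e+00, -1.05604047e-01]), 'joint_velocities': array([-5.87666269e-06,  3.32315439e-04, -2.32065698e-03,  1.59492990e-03,
        1.83491979e-03,  1.07913562e-04]), 'tau': array([-3.89075558e-04, -6.12653446e+01, -2.58172649e+01,  6.91817561e-02,
        4.83672868e-02, -1.88131025e-04]), 'tcp_pos': array([270.98312065, 562.88549333, 184.46305331]), 'eef_rot': array([ 2.22492254e-01,  9.74934300e-01, -5.26024063e-04, -1.73983848e-04]), 'wrist_force': array([-0.23172638,  0.83297134,  0.10142552]), 'torque': array([-0.02982335,  0.0084406 , -0.00923844]), 'gripper_width': 95.24581954066252}
scene 57.48095549144236 320.1191800189096 234.23992129590238 [ 854.1 -396.1  619.8] [[0.804, 0.442, -0.397], [0.594, -0.613, 0.521], [-0.013, -0.655, -0.755]]
capsule_center [([288.6, 265.0, 27.5, 42.0], 0.93), ([366.4, 135.8, 114.6, 155.6], 0.72)]
bell [([229.9, 321.9, 37.4, 38.9], 0.6)]
clamp [([389.0, 105.6, 64.3, 96.8], 0.82)]
bar [([388.0, 106.1, 66.7, 88.5], 0.67)]
press
[... 631 characters left out ...]
0.82)]
bar [([125.7, 266.8, 88.7, 72.4], 0.56), ([391.1, 224.4, 27.3, 28.2], 0.53)]
presser [([125.0, 270.8, 88.0, 74.8], 0.92)]
cradle [([460.3, 238.9, 29.6, 27.9], 0.24)]
press [([168.5, 278.6, 174.0, 91.3], 0.92)]
mug [([309.8, 142.1, 57.2, 63.2], 0.87)]
top_floor [([419.8, 269.5, 211.7, 188.6], 0.87)]
hinge [([167.7, 280.9, 172.5, 93.5], 0.55)]
frog [([456.5, 302.6, 21.2, 17.5], 0.94)]
top [([368.4, 319.3, 21.1, 24.6], 0.96)]
wrist 59.21887611455384 320.7274621932907 242.101778833382 [206.4 596.2 384.8] [[0.434, 0.87, 0.236], [0.901, -0.419, -0.112], [0.001, 0.261, -0.965]]
capsule_center []
bell []
clamp []
bar []
presser []
cradle []
press []
mug []
top_floor []
hinge []
frog []
top []
```

View pics/scene0.png

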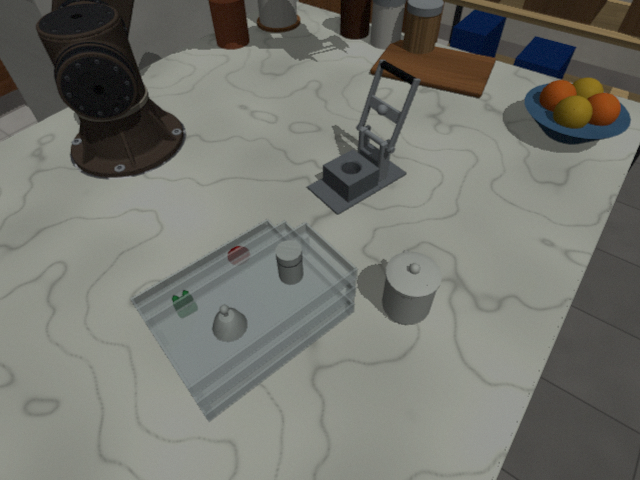

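View pics/top0.png

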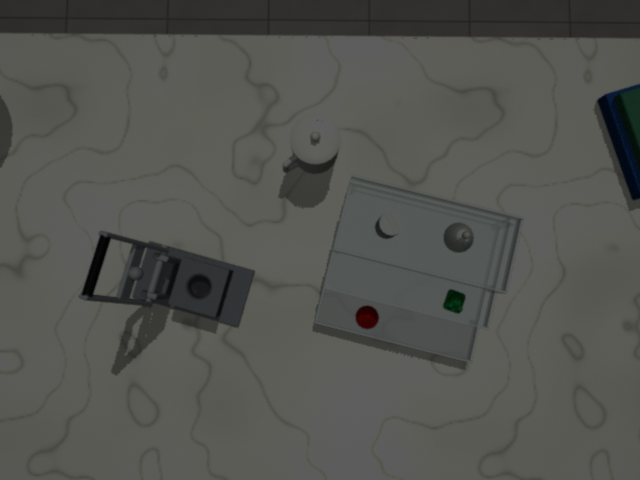

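The scene view shows the capsule at (289,262), the bell at (229,322), the press at (358,170) with its clamp tilted up, and the mug at (410,288). In the top view the capsule is at (388,226), the bore mouth at (199,286) and the bar at (97,266).

```bash
python3 - <<'E'
from h import *
s=cv2.imread('pics/scene0.png'); t=cv2.imread('pics/top0.png')
def crop(im,x,y,w,h,k): return cv2.resize(im[y:y+h,x:x+w],None,fx=k,fy=k,interpolation=cv2.INTER_CUBIC)
a=crop(s,260,225,66,75,6); b=crop(t,350,190,66,75,6)
cv2.imwrite('pics/c1.png',np.clip(np.hstack([a,b])*1.3,0,255).astype(np.uint8))
a=crop(s,300,55,116,160,3); b=crop(t,70,215,190,160,2); 
b=cv2.copyMakeBorder(b,0,160,0,0,cv2.BORDER_CONSTANT)
cv2.imwrite('pics/c2.png',np.clip(np.hstack([a,b])*1.5,0,255).astype(np.uint8))
T=cam('top');S=cam('scene')
def tri(ps,pt):
    A=[];B=[]
    for c,p in((S,ps),(T,pt)):
        o,d=ray(c,*p); d/=np.linalg.norm(d);P=np.eye(3)-np.outer(d,d);A.append(P);B.append(P@o)
    x=np.linalg.lstsq(np.vstack(A),np.hstack(B),rcond=None)[0]; return x.round(1),(proj(S,x)-ps).round(1),(proj(T,x)-pt).round(1)
print('capsule',tri((288.6,265),(390,225.6)))
print('bar',tri((398,73),(97,266)))
print('cradle top',atz(T,199,286,50),'scene',atz(S,351,168,50), tri((351,168),(199,286)))
print('bell base',atz(S,229,332,75))
E
```

```text
capsule (array([ 590.5, -126. ,  122.6]), array([-0.2,  0. ]), array([-0.1, -0.1]))
bar (array([524.8, 275.1, 212.6]), array([-0.6,  0.1]), array([-0.5, -0.6]))
cradle top [497.95259535 174.91191371  50.        ] scene [500.92640624 172.34715873  50.        ] (array([498.2, 176. ,  46. ]), array([-0.2,  0. ]), array([-0.1, -0.2]))
bell base [ 571.70875027 -238.29242221   75.        ]
```

View pics/c1.png

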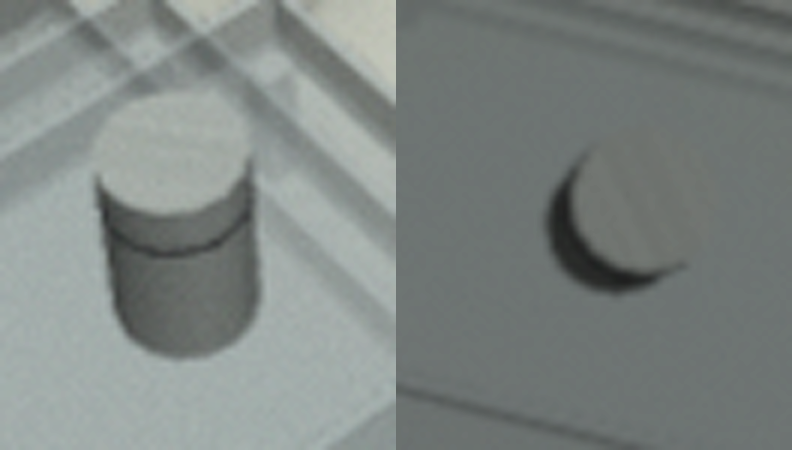

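View pics/c2.png

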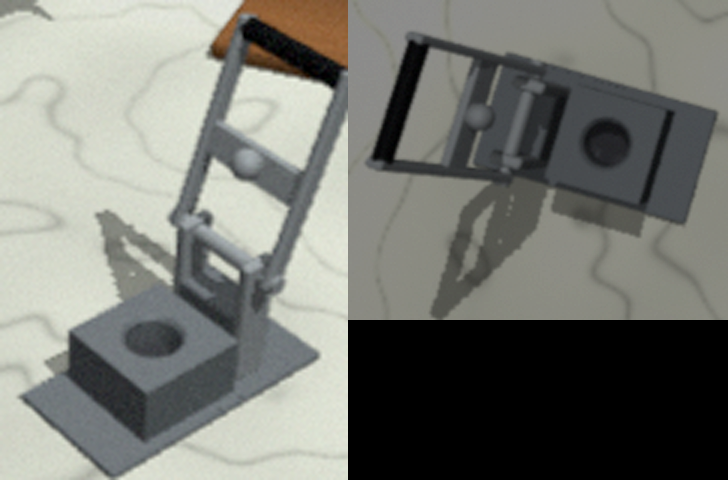

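```bash
cat >> h.py <<'E'
def yaw(q):
    x=Ro.from_quat(q).as_matrix()[:,0]; return np.degrees(np.arctan2(x[1],x[0]))
def st():
    s=r.sense(); print('t',round(s['clock'],2),'tcp',np.round(s['tcp_pos'],1),'yaw',round(yaw(s['eef_rot']),2),'F',np.round(s['wrist_force'],1),'w',round(s['gripper_width'],1),'j6',round(s['joint_pos'][5],2),'zax',Ro.from_quat(s['eef_rot']).as_matrix()[:,2].round(3)); return s
def plan(p,a,P,A,step=40,ast=6.5,n=None):
    "rows from tcp p yaw a(deg) to P,A; returns rows in m/rad"
    p=np.array(p,float);P=np.array(P,float);D=P-p;dA=A-a
    n=n or max(1,int(np.ceil(max(np.linalg.norm(D)/step,abs(dA)/ast))))
    rows=[]
    for i in range(n):
        t=np.radians(a+dA*i/n);d=D/n
        rows.append([round(float(v),4) for v in [(d[0]*np.cos(t)+d[1]*np.sin(t))/1e3,(d[0]*np.sin(t)-d[1]*np.cos(t))/1e3,-d[2]/1e3,-np.radians(dA/n)]])
    return rows
def show(rows):
    for i in range(0,len(rows),10): print(str(rows[i:i+10]).replace(' ',''))
E
python3 - <<'E'
from h import *
T=cam('top');S=cam('scene')
def tri(ps,pt):
    A=[];B=[]
    for c,p in((S,ps),(T,pt)):
        o,d=ray(c,*p); d/=np.linalg.norm(d);P=np.eye(3)-np.outer(d,d);A.append(P);B.append(P@o)
    x=np.linalg.lstsq(np.vstack(A),np.hstack(B),rcond=None)[0]; return x.round(1),(proj(S,x)-ps).round(1),(proj(T,x)-pt).round(1)
print('captop',tri((288.7,250.3),(390.2,223.3)))
print('mug',tri((414,269),(315,137)))
s=st()
r1=plan(s['tcp_pos'],yaw(s['eef_rot']),[271,563,300],154.3); show(r1)
show(plan([271,563,300],154.3,[590,-126,260],223,step=38))
E
```

```text
captop (array([ 590.4, -122.3,  152. ]), array([-0.1,  0. ]), array([-0.1, -0.1]))
mug (array([732.3, -12.2, 100.6]), array([-0.3,  0. ]), array([-0.2, -0.3]))
t 2.15 tcp [271.2 563.1 185.1] yaw 154.29 F [ 0.1 -0.6 -0.6] w 95.1 j6 -0.11 zax [ 0.  0. -1.]
[[0.0,-0.0001,-0.0383,-0.0001],[0.0,-0.0001,-0.0383,-0.0001],[0.0,-0.0001,-0.0383,-0.0001]]
[[-0.0279,-0.023,0.0019,-0.0571],[-0.0266,-0.0245,0.0019,-0.0571],[-0.0251,-0.026,0.0019,-0.0571],[-0.0236,-0.0274,0.0019,-0.0571],[-0.022,-0.0287,0.0019,-0.0571],[-0.0203,-0.0299,0.0019,-0.0571],[-0.0186,-0.031,0.0019,-0.0571],[-0.0168,-0.032,0.0019,-0.0571],[-0.0149,-0.0329,0.0019,-0.0571],[-0.013,-0.0337,0.0019,-0.0571]]
[[-0.0111,-0.0344,0.0019,-0.0571],[-0.0091,-0.035,0.0019,-0.0571],[-0.0071,-0.0355,0.0019,-0.0571],[-0.005,-0.0358,0.0019,-0.0571],[-0.003,-0.036,0.0019,-0.0571],[-0.0009,-0.0361,0.0019,-0.0571],[0.0011,-0.0361,0.0019,-0.0571],[0.0032,-0.036,0.0019,-0.0571],[0.0052,-0.0358,0.0019,-0.0571],[0.0073,-0.0354,0.0019,-0.0571]]
[[0.0093,-0.0349,0.0019,-0.0571]]
```

Emit:
move_arm(
  moves=[
    [[0,0,-0.039,0],[0,0,-0.039,0],[0,0,-0.039,0],[-0.028,-0.023,0.002,-0.057],[-0.027,-0.0245,0.002,-0.057],[-0.025,-0.026,0.002,-0.057],[-0.0235,-0.0275,0.002,-0.057],[-0.022,-0.0285,0.002,-0.057],[-0.02,-0.03,0.002,-0.057],[-0.0185,-0.031,0.002,-0.057]],
  ],
  grip=-1,
)

```text
clock: 2.98
tcp_pos: [379.5, 330.4, 293.5]
eef_rot: [0.012, 1.0, 0.001, 0.001]
wrist_force: [1.1, 0.5, -0.9]
gripper_width: 95.0
```

Emit:
move_arm(
  moves=[
    [[-0.017,-0.032,0.002,-0.057],[-0.015,-0.033,0.002,-0.057],[-0.013,-0.034,0.002,-0.057],[-0.011,-0.0345,0.002,-0.057],[-0.009,-0.035,0.002,-0.057],[-0.007,-0.0355,0.002,-0.057],[-0.005,-0.036,0.002,-0.057],[-0.003,-0.036,0.002,-0.057],[-0.001,-0.036,0.002,-0.057],[0.001,-0.036,0.002,-0.057]],
  ],
)

```text
clock: 3.82
tcp_pos: [548.3, -10.0, 275.1]
eef_rot: [-0.284, 0.959, 0.0, 0.004]
wrist_force: [0.9, 0.3, 0.7]
gripper_width: 95.1
```

```bash
python3 - <<'E'
from h import *
s=st(); show(plan(s['tcp_pos'],yaw(s['eef_rot'])%360,[590,-124,230],223,step=35))
E
```

```text
t 3.82 tcp [548.3 -10.  275.1] yaw -147.01 F [0.9 0.3 0.7] w 95.1 j6 -2.29 zax [ 0.008  0.003 -1.   ]
[[0.0068,-0.0296,0.0113,-0.0437],[0.0081,-0.0293,0.0113,-0.0437],[0.0093,-0.0289,0.0113,-0.0437],[0.0106,-0.0285,0.0113,-0.0437]]
```

Emit:
move_arm(
  moves=[
    [[0.007,-0.0295,0.011,-0.044],[0.008,-0.0295,0.011,-0.044],[0.0095,-0.029,0.011,-0.044],[0.0105,-0.0285,0.011,-0.044],[0,0,0,0],[0,0,0,0]],
  ],
)

```text
clock: 4.32
tcp_pos: [594.4, -137.4, 228.2]
eef_rot: [-0.37, 0.929, -0.001, 0.005]
wrist_force: [-0.2, 0.2, 0.4]
gripper_width: 94.7
```

```bash
python3 - <<'E'
from h import *
s=st(); W=cam('wrist'); im=W['pixels'].copy()
print([(np.round(q['extent'],1).tolist(),round(q['confidence'],2)) for q in r.find_in('capsule_center','wrist')])
for z,c in((152,(0,0,255)),(92,(0,255,0))):
    X=np.array([[590.4+18*np.cos(t),-123.5+18*np.sin(t),z] for t in np.linspace(0,6.28,40)])
    for x in X: cv2.circle(im,tuple(int(v) for v in proj(W,x)),0,c,-1)
np.save('pics/w1.npy',0); cv2.imwrite('pics/w1.png',im)
for a in (0,5,10):print(proj(W,s['tcp_pos']))
E
```

```text
t 4.32 tcp [ 594.4 -137.4  228.2] yaw -136.57 F [-0.2  0.2  0.4] w 94.7 j6 -2.67 zax [ 0.009  0.002 -1.   ]
[([338.4, 243.4, 51.0, 66.8], 0.62)]
[320.37837615 275.34330423]
[320.37837615 275.34330423]
[320.37837615 275.34330423]
```

View pics/w1.png

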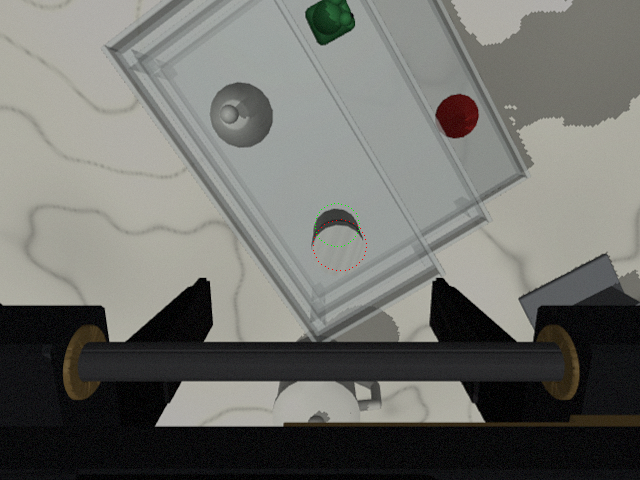

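The wrist view shows the capsule top at about (337,246), which agrees with my red prediction ring. The bell is at (241,115). Joint 6 is close to its limit, so I'll roll back a bit and centre over the capsule.

```bash
python3 - <<'E'
from h import *
s=st(); show(plan(s['tcp_pos'],yaw(s['eef_rot'])%360,[590,-123.5,195],213,n=4))
E
```

```text
t 4.42 tcp [ 594.3 -136.3  228.6] yaw -136.51 F [ 0.6  0.7 -1. ] w 95.0 j6 -2.67 zax [ 0.01   0.002 -1.   ]
[[-0.0014,0.0031,0.0084,0.0458],[-0.0013,0.0031,0.0084,0.0458],[-0.0011,0.0032,0.0084,0.0458],[-0.001,0.0032,0.0084,0.0458]]
```

Emit:
move_arm(
  moves=[
    [[-0.0015,0.003,0.0085,0.046],[-0.0015,0.003,0.0085,0.046],[-0.001,0.003,0.0085,0.046],[-0.001,0.003,0.0085,0.046],[0,0,0,0],[0,0,0,0]],
  ],
)

```text
clock: 4.92
tcp_pos: [590.6, -116.8, 198.5]
eef_rot: [-0.282, 0.959, -0.002, 0.008]
wrist_force: [-0.2, -0.7, 0.6]
gripper_width: 95.2
```

```bash
python3 - <<'E'
from h import *
s=st(); W=cam('wrist'); im=W['pixels'].copy()
print([(np.round(q['extent'],1).tolist(),round(q['confidence'],2)) for q in r.find_in('capsule_center','wrist')])
u,v=proj(W,[590.4,-123.5,152]); print(u,v)
for z,c in((152,(0,0,255)),):
    for t in np.linspace(0,6.28,30): cv2.circle(im,tuple(int(k) for k in np.round(proj(W,[590.4+18*np.cos(t),-123.5+18*np.sin(t),z]))),0,c,-1)
x0,y0=int(u)-50,int(v)-60
cv2.imwrite('pics/w2.png',cv2.resize(im[y0:y0+100,x0:x0+100],None,fx=6,fy=6,interpolation=cv2.INTER_NEAREST)); print(x0,y0)
E
```

```text
t 4.92 tcp [ 590.6 -116.8  198.5] yaw -147.21 F [-0.2 -0.7  0.6] w 95.2 j6 -2.45 zax [ 0.016  0.001 -1.   ]
[([309.3, 239.4, 60.6, 73.7], 0.84)]
311.300343436795 242.54400435348637
261 182
```

View pics/w2.png

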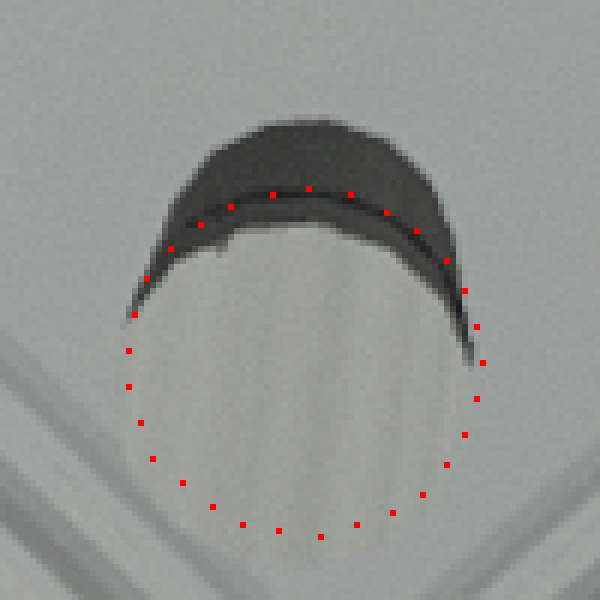

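```bash
python3 - <<'E'
from h import *
s=st(); W=cam('wrist')
p=atz(W,310.7,247,152);print(p)
show(plan(s['tcp_pos'],yaw(s['eef_rot'])%360,[590.2,-122,160],213,n=4))
E
```

```text
t 5.02 tcp [ 590.8 -117.2  198.6] yaw -147.23 F [ 0.7  0.5 -0. ] w 95.1 j6 -2.45 zax [ 0.016  0.001 -1.   ]
[ 593.17483939 -122.7167723   152.        ]
[[0.0008,-0.0009,0.0096,-0.001],[0.0008,-0.0009,0.0096,-0.001],[0.0008,-0.0009,0.0096,-0.001],[0.0008,-0.0009,0.0096,-0.001]]
```

Emit:
move_arm(
  moves=[
    [[0.001,-0.0015,0.009,0],[0.001,-0.0015,0.009,0],[0.0005,-0.001,0.009,0],[0,0,0.006,0],[0,0,0,0],[0,0,0,0],[0,0,0,0]],
  ],
)

```text
clock: 5.65
tcp_pos: [591.5, -123.4, 162.0]
eef_rot: [-0.283, 0.959, -0.002, 0.008]
wrist_force: [0.7, 0.7, 0.5]
gripper_width: 94.9
```

```bash
python3 - <<'E'
from h import *
s=st(); show(plan(s['tcp_pos'],yaw(s['eef_rot'])%360,[591.5,-122.5,122],213,n=6))
E
```

```text
t 5.65 tcp [ 591.5 -123.4  162. ] yaw -147.18 F [0.7 0.7 0.5] w 94.9 j6 -2.47 zax [ 0.016  0.001 -1.   ]
[[-0.0001,0.0001,0.0067,-0.0005],[-0.0001,0.0001,0.0067,-0.0005],[-0.0001,0.0001,0.0067,-0.0005],[-0.0001,0.0001,0.0067,-0.0005],[-0.0001,0.0001,0.0067,-0.0005],[-0.0001,0.0001,0.0067,-0.0005]]
```

Emit:
move_arm(
  moves=[
    [[0,0,0.008,0],[0,0,0.008,0],[0,0,0.008,0],[0,0,0.008,0],[0,0,0.004,0],[0,0,0,0],[0,0,0,0]],
  ],
)

```text
clock: 6.23
tcp_pos: [592.2, -123.3, 121.9]
eef_rot: [-0.283, 0.959, -0.002, 0.008]
wrist_force: [0.4, -0.2, -0.2]
gripper_width: 95.3
```

Emit:
move_arm(
  moves=[
    [[0,0,0,0],[0,0,0,0],[0,0,0,0],[0,0,0,0],[0,0,0,0],[0,0,0,0],[0,0,0,0],[0,0,0,0]],
  ],
  grip=1,
  squeeze=20,
)

```text
clock: 6.9
tcp_pos: [592.8, -123.4, 123.3]
eef_rot: [-0.283, 0.959, -0.003, 0.009]
wrist_force: [0.5, -0.0, -0.4]
gripper_width: 47.2
```

```bash
python3 - <<'E'
from h import *
s=st(); W=cam('wrist'); cv2.imwrite('pics/w3.png',W['pixels'])
E
```

```text
t 6.9 tcp [ 592.8 -123.4  123.3] yaw -147.16 F [ 0.5 -0.  -0.4] w 47.2 j6 -2.47 zax [ 0.018 -0.    -1.   ]
```

View pics/w3.png

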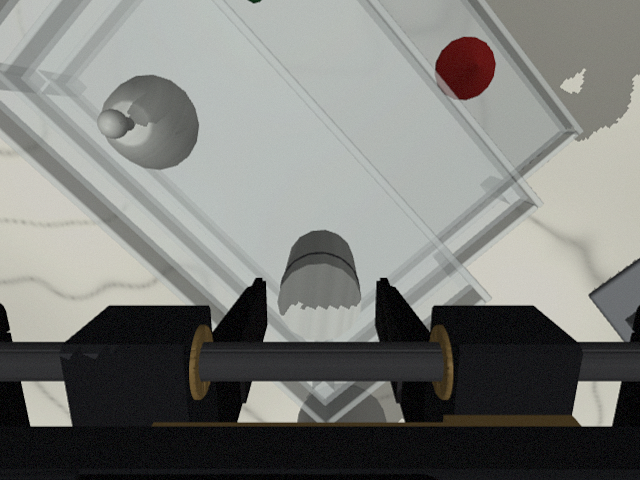

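The view shows the capsule between the pads at (320,280), with the fingers still closing. I'll finish the grasp, waiting on camera calls because idle rows drift slightly.

```bash
python3 - <<'E'
from h import *
for i in range(8): W=cam('wrist')
s=st(); cv2.imwrite('pics/w4.png',W['pixels'][180:400,180:460])
a=yaw(s['eef_rot'])%360
print('lift+travel'); show(plan(s['tcp_pos'],a,[593,-123,203],213,step=40)); show(plan([593,-123,203],213,[498.5,175.5,175],245,step=36))
E
```

```text
t 7.35 tcp [ 592.8 -123.5  123.3] yaw -147.16 F [0.1 0.2 0.1] w 34.3 j6 -2.47 zax [ 0.018 -0.    -1.   ]
lift+travel
[[-0.0002,0.0002,-0.0399,-0.0014],[-0.0002,0.0002,-0.0399,-0.0014]]
[[-0.0093,0.0335,0.0031,-0.0621],[-0.0113,0.0329,0.0031,-0.0621],[-0.0133,0.0321,0.0031,-0.0621],[-0.0153,0.0312,0.0031,-0.0621],[-0.0172,0.0302,0.0031,-0.0621],[-0.0191,0.0291,0.0031,-0.0621],[-0.0208,0.0279,0.0031,-0.0621],[-0.0225,0.0265,0.0031,-0.0621],[-0.0241,0.0251,0.0031,-0.0621]]
```

View pics/w4.png

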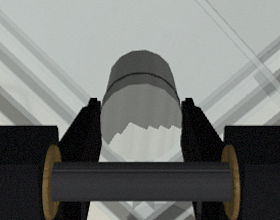

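Emit:
move_arm(
  moves=[
    [[0,0,-0.035,0],[0,0,-0.035,0],[-0.009,0.0335,0.001,-0.062],[-0.011,0.033,0.002,-0.062],[-0.013,0.032,0.003,-0.062],[-0.015,0.031,0.003,-0.062],[-0.017,0.03,0.003,-0.062],[-0.019,0.029,0.003,-0.062],[-0.021,0.028,0.003,-0.062],[-0.016,0.018,0.002,-0.042]],
  ],
)

```text
clock: 8.18
tcp_pos: [507.1, 135.7, 173.2]
eef_rot: [-0.506, 0.862, -0.004, 0.007]
wrist_force: [0.9, 0.1, -0.3]
gripper_width: 34.4
```

```bash
python3 - <<'E'
from h import *
for i in range(3): W=cam('wrist')
s=st(); im=W['pixels'].copy(); 
a=np.radians(74.5);X=np.array([np.cos(a),np.sin(a),0]);Y=np.array([-np.sin(a),np.cos(a),0]);c0=np.array([498.2,175.5,50])
for t in np.linspace(0,6.28,40): cv2.circle(im,tuple(int(k) for k in np.round(proj(W,c0+19*np.cos(t)*X+19*np.sin(t)*Y))),0,(0,0,255),-1)
for t in np.linspace(-40,40,30):
  for q in ((t,40),(t,-40),(40,t),(-40,t)): cv2.circle(im,tuple(int(k) for k in np.round(proj(W,c0+q[0]*X+q[1]*Y))),0,(0,255,0),-1)
cv2.imwrite('pics/w5.png',im)
show(plan(s['tcp_pos'],yaw(s['eef_rot'])%360,[498.3,175.5,160],245,step=36))
E
```

```text
t 8.33 tcp [507.9 134.8 173.4] yaw -119.27 F [ 0.  -0.2 -0.7] w 34.8 j6 -2.49 zax [ 0.017  0.    -1.   ]
[[-0.0154,0.0141,0.0067,-0.0372],[-0.0159,0.0135,0.0067,-0.0372]]
```

View pics/w5.png

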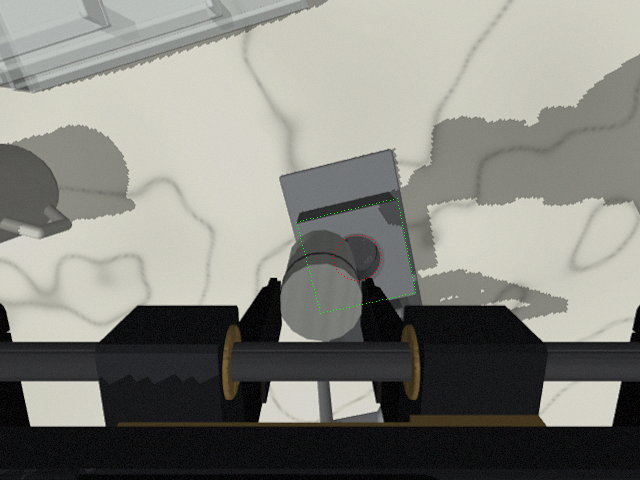

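The wrist view shows the bore at about (360,257), matching the predicted ring, and the block edges match too. The capsule is held upright between the pads.

Emit:
move_arm(
  moves=[
    [[-0.0155,0.014,0.011,-0.038],[-0.016,0.0135,0.011,-0.037],[0,0,0,0]],
  ],
)

```text
clock: 8.58
tcp_pos: [500.3, 174.6, 151.1]
eef_rot: [-0.537, 0.844, -0.005, 0.008]
wrist_force: [-0.7, 0.0, -1.9]
gripper_width: 34.7
```

```bash
cat > look.py <<'E'
from h import *
import sys
for i in range(2): W=cam('wrist')
s=st(); im=W['pixels'].copy(); 
a=np.radians(74.5);X=np.array([np.cos(a),np.sin(a),0]);Y=np.array([-np.sin(a),np.cos(a),0]);c0=np.array([498.2,175.5,50])
P=lambda q,c:cv2.circle(im,tuple(int(k) for k in np.round(proj(W,q))),0,c,-1)
for t in np.linspace(0,6.28,40): P(c0+19*np.cos(t)*X+19*np.sin(t)*Y,(0,0,255))
for t in np.linspace(-40,40,30):
  for q in ((t,40),(t,-40),(40,t),(-40,t)): P(c0+q[0]*X+q[1]*Y,(0,255,0))
R=Ro.from_quat(s['eef_rot']).as_matrix(); p=np.array(s['tcp_pos'])
foot=p+R@[0,0,31.]; print('foot',foot.round(1))
for t in np.linspace(0,6.28,40): P(foot+R@[18*np.cos(t),18*np.sin(t),0],(255,0,0))
cv2.imwrite(sys.argv[1],cv2.resize(im[130:400,220:480],None,fx=2.2,fy=2.2,interpolation=cv2.INTER_NEAREST))
show(plan(foot,yaw(s['eef_rot'])%360,[498.3,175.5,foot[2]],yaw(s['eef_rot'])%360,step=36))
E
python3 look.py pics/w6.png
```

```text
t 8.68 tcp [501.4 172.9 152.4] yaw -115.21 F [ 0.2 -0.2 -1.6] w 34.6 j6 -2.49 zax [ 0.021 -0.    -1.   ]
foot [502.  172.9 121.4]
[[-0.0007,0.0045,-0.0,-0.0]]
```

View pics/w6.png

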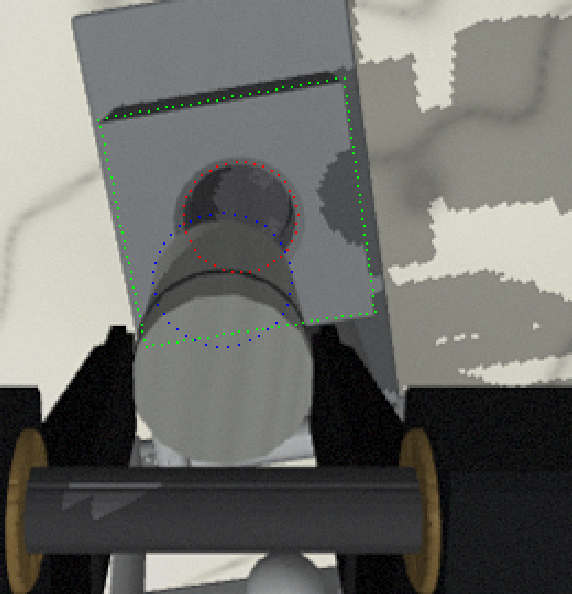

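```bash
python3 - <<'E'
from h import *
W=cam('wrist'); im=W['pixels'][190:350,270:370]
im=cv2.createCLAHE(3,(4,4)).apply(cv2.cvtColor(im,cv2.COLOR_BGR2GRAY))
im=cv2.resize(im,None,fx=5,fy=5,interpolation=cv2.INTER_CUBIC)
for i in range(0,100,10): cv2.putText(im,str(270+i),(i*5,790),0,.4,255,1); cv2.line(im,(i*5,0),(i*5,8),255,1)
for i in range(0,160,10): cv2.putText(im,str(190+i),(0,i*5+4),0,.4,255,1)
cv2.imwrite('pics/w7.png',cv2.resize(im,None,fx=.75,fy=.75)); st()
E
```

```text
t 8.73 tcp [501.6 172.7 152.8] yaw -115.24 F [ 0.5 -0.2 -1. ] w 34.5 j6 -2.49 zax [ 0.022 -0.    -1.   ]
```

View pics/w7.png

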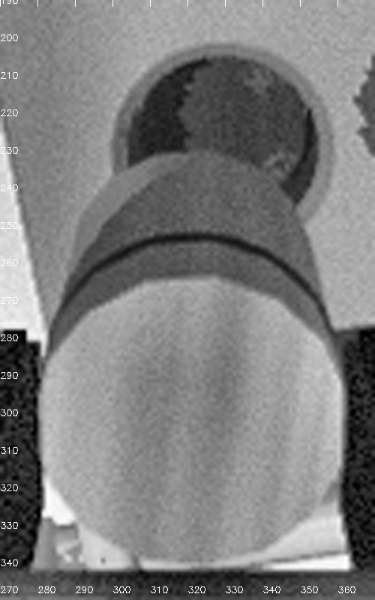

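```bash
python3 - <<'E'
from h import *
s=st(); W=cam('wrist')
b=atz(W,326.5,228.7,48.5); R=Ro.from_quat(s['eef_rot']).as_matrix(); p=np.array(s['tcp_pos'])
for y in (0,-.8):
    f=p+R@[0,y,31]; print('bore',b.round(1),'foot',f.round(1)); d=np.array([b[0]-f[0],b[1]-f[1],0]); print('tool shift keep z',(R.T@d).round(2),'with descent to z85',(R.T@(d+[0,0,85-f[2]])).round(2))
E
```

```text
t 8.73 tcp [501.6 172.7 152.8] yaw -115.24 F [ 0.5 -0.2 -1. ] w 34.5 j6 -2.49 zax [ 0.022 -0.    -1.   ]
bore [500.9 174.7  48.5] foot [502.3 172.7 121.8]
tool shift keep z [-1.27  2.15 -0.03] with descent to z85 [-0.93  2.87 36.76]
bore [500.9 174.7  48.5] foot [503.  172.3 121.8]
tool shift keep z [-1.27  2.95 -0.05] with descent to z85 [-0.93  3.67 36.76]
```

Emit:
move_arm(
  moves=[
    [[-0.0005,0.002,0.022,0],[-0.0005,0.0018,0.022,0],[0,0,0,0]],
  ],
)

```text
clock: 9.03
tcp_pos: [502.4, 172.3, 110.3]
eef_rot: [-0.533, 0.846, -0.007, 0.012]
wrist_force: [-0.6, 0.1, -0.4]
gripper_width: 34.8
```

```bash
cat > look2.py <<'E'
from h import *
import sys
for i in range(2): W=cam('wrist')
st(); im=W['pixels'][160:340,260:390]
im=cv2.createCLAHE(3,(4,4)).apply(cv2.cvtColor(im,cv2.COLOR_BGR2GRAY))
im=cv2.resize(im,None,fx=4,fy=4,interpolation=cv2.INTER_CUBIC)
for i in range(0,130,10): cv2.putText(im,str(260+i),(i*4,590),0,.4,255,1); cv2.line(im,(i*4,0),(i*4,8),255,1)
for i in range(0,180,10): cv2.putText(im,str(160+i),(0,i*4+4),0,.4,255,1)
cv2.imwrite(sys.argv[1],im[:600])
E
python3 look2.py pics/w8.png
```

```text
t 9.13 tcp [503.7 172.7 113. ] yaw -115.56 F [ 0.   0.4 -0.4] w 34.5 j6 -2.48 zax [ 0.031  0.001 -1.   ]
```

View pics/w8.png

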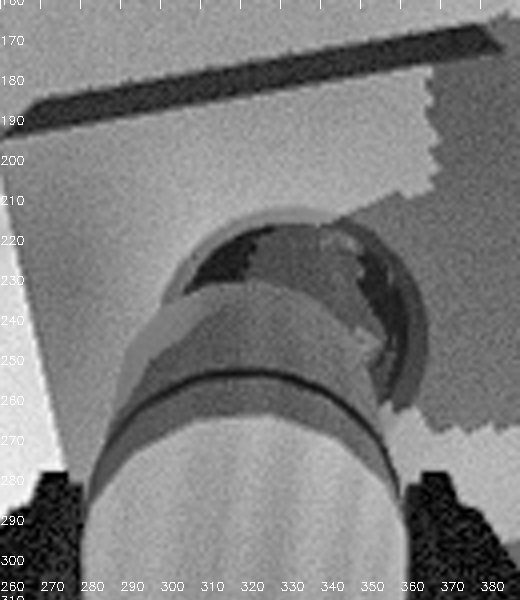

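```bash
cat > bore.py <<'E'
from h import *
import sys
u,v,cap=map(float,sys.argv[1:4])
s=st(); W=cam('wrist')
b=atz(W,u,v,48.5); R=Ro.from_quat(s['eef_rot']).as_matrix(); p=np.array(s['tcp_pos'])
f=p+R@[0,cap,31]; print('bore',b.round(1),'foot',f.round(1)); d=np.array([b[0]-f[0],b[1]-f[1],0]); print('tool shift keep z',(R.T@d).round(2),'vertical 10 mm down',(R.T@[0,0,-10]).round(2)); st()
E
python3 bore.py 330 241 -0.8
```

```text
t 9.13 tcp [503.7 172.7 113. ] yaw -115.56 F [ 0.   0.4 -0.4] w 34.5 j6 -2.48 zax [ 0.031  0.001 -1.   ]
bore [500.5 174.5  48.5] foot [505.4 172.4  82. ]
tool shift keep z [ 0.18  5.26 -0.15] vertical 10 mm down [ 0.15  0.27 10.  ]
t 9.18 tcp [504.  173.  113.5] yaw -115.55 F [-0.2 -0.7 -0.3] w 34.7 j6 -2.48 zax [ 0.032  0.002 -0.999]
```

Emit:
move_arm(
  moves=[
    [[0,0.0055,0,0]],
  ],
)

```text
clock: 9.27
tcp_pos: [500.1, 174.9, 114.5]
eef_rot: [-0.533, 0.846, -0.008, 0.015]
wrist_force: [-0.4, 0.7, 0.1]
gripper_width: 34.4
```

```bash
python3 - <<'E'
from h import *
st()
for i in range(6): r.camera('wrist'); st()
E
python3 look2.py pics/w9.png
```

```text
t 9.27 tcp [500.1 174.9 114.5] yaw -115.6 F [-0.4  0.7  0.1] w 34.4 j6 -2.47 zax [ 0.034  0.002 -0.999]
t 9.32 tcp [498.8 175.4 114.5] yaw -115.59 F [-1.3  0.2 -0.3] w 34.7 j6 -2.47 zax [ 0.033  0.002 -0.999]
t 9.37 tcp [498.9 175.5 114.4] yaw -115.56 F [-0.   0.1 -1.8] w 34.8 j6 -2.47 zax [ 0.033  0.002 -0.999]
t 9.42 tcp [499.1 175.5 114.3] yaw -115.54 F [ 0.1  0.5 -1.1] w 34.5 j6 -2.47 zax [ 0.033  0.002 -0.999]
t 9.47 tcp [499.1 175.5 114.1] yaw -115.53 F [-0.4  0.1 -1.4] w 34.5 j6 -2.47 zax [ 0.033  0.002 -0.999]
t 9.52 tcp [499.2 175.5 113.9] yaw -115.53 F [ 0.2  0.3 -0.4] w 34.5 j6 -2.47 zax [ 0.033  0.002 -0.999]
t 9.57 tcp [499.1 175.4 113.8] yaw -115.53 F [-0.9 -0.9 -2.2] w 34.6 j6 -2.47 zax [ 0.033  0.002 -0.999]
t 9.67 tcp [499.1 175.4 113.5] yaw -115.53 F [ 0.4 -1.3 -2. ] w 34.7 j6 -2.47 zax [ 0.032  0.002 -0.999]
```

View pics/w9.png

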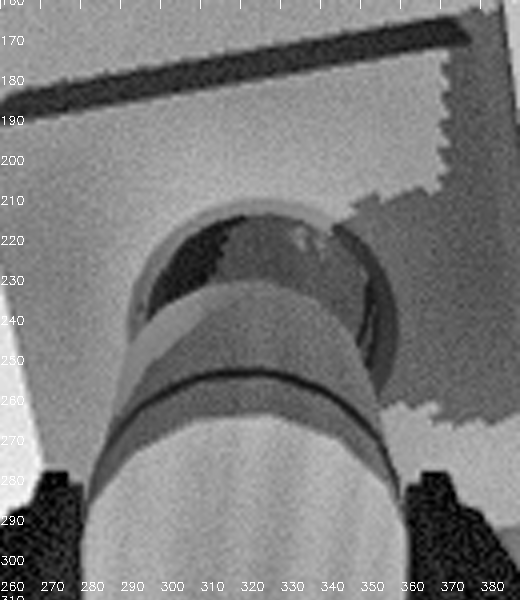

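```bash
python3 bore.py 322.6 239 -0.8
```

```text
t 9.67 tcp [499.1 175.4 113.5] yaw -115.53 F [ 0.4 -1.3 -2. ] w 34.7 j6 -2.47 zax [ 0.032  0.002 -0.999]
bore [499.9 174.2  48.5] foot [500.8 175.1  82.6]
tool shift keep z [ 1.3   0.42 -0.03] vertical 10 mm down [0.16 0.28 9.99]
t 9.72 tcp [499.1 175.4 113.4] yaw -115.54 F [-0.1 -0.3 -1. ] w 34.3 j6 -2.47 zax [ 0.032  0.002 -0.999]
```

Emit:
move_arm(
  moves=[
    [[0.001,0.0006,0.013,0],[0.001,0.0006,0.013,0]],
  ],
)

```text
clock: 9.88
tcp_pos: [499.5, 174.6, 89.0]
eef_rot: [-0.533, 0.846, -0.009, 0.016]
wrist_force: [-0.4, 0.2, -0.8]
gripper_width: 34.5
```

```bash
python3 look2.py pics/w10.png; python3 look2.py pics/w10.png
```

```text
t 9.98 tcp [498.4 174.3  87.7] yaw -115.53 F [ 0.2 -0.2 -0.5] w 34.3 j6 -2.48 zax [ 0.033  0.002 -0.999]
t 10.08 tcp [499.2 174.5  89.1] yaw -115.53 F [-0.2  0.6 -1.6] w 34.7 j6 -2.48 zax [ 0.035  0.002 -0.999]
```

View pics/w10.png

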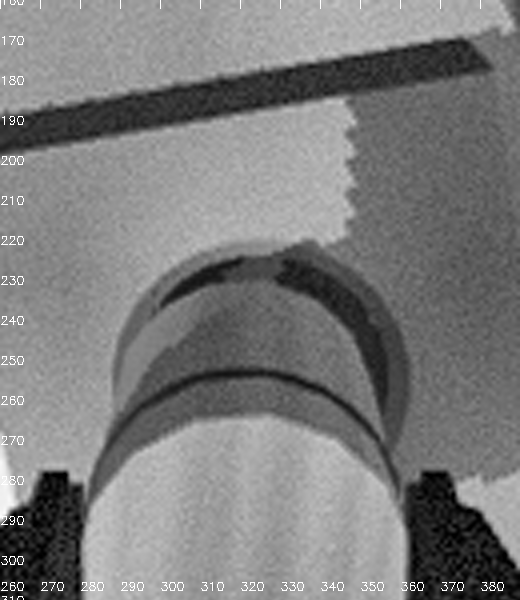

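```bash
python3 bore.py 324.2 255.3 -0.8; python3 - <<'E'
from h import *
s=st();W=cam('wrist');R=Ro.from_quat(s['eef_rot']).as_matrix()
f=np.array(s['tcp_pos'])+R@[0,-.8,31]
print('foot px',proj(W,f),'front edge chamfer',proj(W,f+R@[15.5,0,0]),proj(W,f+R@[18,0,-2.5]),proj(W,f+R@[0,0,8]))
E
```

```text
t 10.08 tcp [499.2 174.5  89.1] yaw -115.53 F [-0.2  0.6 -1.6] w 34.7 j6 -2.48 zax [ 0.035  0.002 -0.999]
bore [500.1 176.8  48.5] foot [501.  174.2  58.1]
tool shift keep z [-1.94  1.97 -0.03] vertical 10 mm down [0.17 0.3  9.99]
t 10.13 tcp [499.4 174.5  89.4] yaw -115.53 F [-0.8 -0.7 -1. ] w 34.5 j6 -2.48 zax [ 0.036  0.003 -0.999]
t 10.13 tcp [499.4 174.5  89.4] yaw -115.53 F [-0.8 -0.7 -1. ] w 34.5 j6 -2.48 zax [ 0.036  0.003 -0.999]
foot px [320.36310882 257.2052825 ] front edge chamfer [320.35290919 230.82786781] [320.34231602 227.50444954] [320.38957041 253.19675737]
```

Emit:
move_arm(
  moves=[
    [[0,0.0023,0.003,0],[0,0.0003,0.009,0]],
  ],
)

```text
clock: 10.35
tcp_pos: [498.7, 176.1, 79.2]
eef_rot: [-0.533, 0.846, -0.009, 0.018]
wrist_force: [0.6, 0.1, -1.2]
gripper_width: 34.4
```

```bash
python3 look2.py pics/w11.png; python3 look2.py pics/w11.png
```

```text
t 10.45 tcp [497.8 175.8  77.4] yaw -115.53 F [ 0.1 -0.5 -0.5] w 34.5 j6 -2.47 zax [ 0.037  0.003 -0.999]
t 10.55 tcp [498.1 175.8  78. ] yaw -115.53 F [ 0.1 -0.3 -1.4] w 34.6 j6 -2.47 zax [ 0.037  0.003 -0.999]
```

View pics/w11.png

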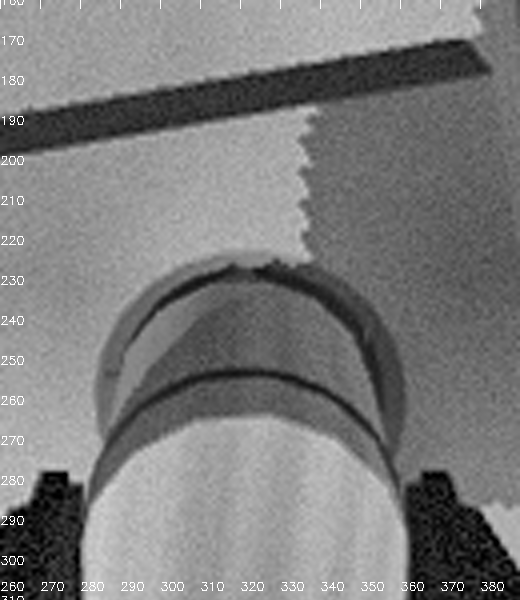

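Emit:
move_arm(
  moves=[
    [[0,0.0013,0.006,0],[0,0.0002,0.005,0]],
  ],
)

```text
clock: 10.72
tcp_pos: [497.8, 176.7, 67.2]
eef_rot: [-0.533, 0.846, -0.009, 0.017]
wrist_force: [-0.5, 0.5, -1.1]
gripper_width: 34.7
```

```bash
python3 look2.py pics/w12.png; python3 look2.py pics/w12.png
```

```text
t 10.82 tcp [497.5 176.5  66.8] yaw -115.53 F [ 0.6 -0.8 -1.3] w 34.7 j6 -2.47 zax [ 0.038  0.003 -0.999]
t 10.92 tcp [497.8 176.6  67.4] yaw -115.53 F [-0.2 -0.1 -0.9] w 34.7 j6 -2.47 zax [ 0.039  0.003 -0.999]
```

View pics/w12.png

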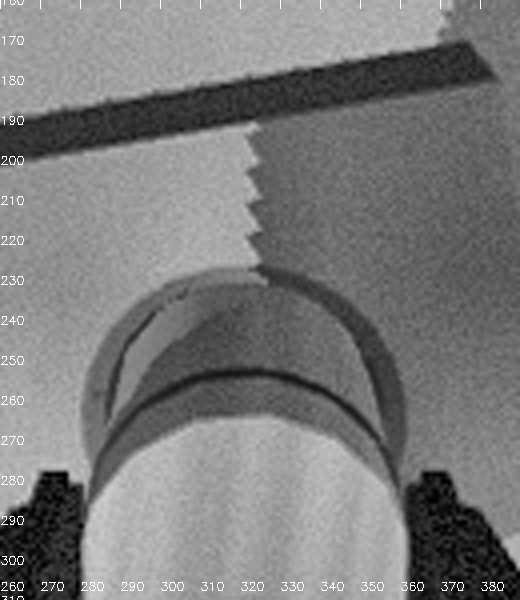

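Emit:
move_arm(
  moves=[
    [[0,0.0002,0.004,0],[0,0.0002,0.0035,0]],
  ],
)

```text
clock: 11.08
tcp_pos: [498.3, 176.9, 60.1]
eef_rot: [-0.533, 0.846, -0.009, 0.018]
wrist_force: [-0.3, -0.2, -1.1]
gripper_width: 34.8
```

```bash
python3 - <<'E'
from h import *
for i in range(3): r.camera('wrist'); st()
E
```

```text
t 11.13 tcp [498.  176.8  59.5] yaw -115.53 F [-0.4  0.1 -1.9] w 34.5 j6 -2.47 zax [ 0.039  0.003 -0.999]
t 11.18 tcp [498.  176.8  59.8] yaw -115.53 F [-1.4  0.1 -1. ] w 34.6 j6 -2.47 zax [ 0.039  0.003 -0.999]
t 11.23 tcp [498.  176.9  60. ] yaw -115.53 F [ 0.9 -0.5 -0.4] w 34.6 j6 -2.47 zax [ 0.039  0.003 -0.999]
```

Emit:
move_arm(
  moves=[
    [[0,0.0001,0.003,0]],
  ],
)

```text
clock: 11.32
tcp_pos: [498.4, 177.0, 57.3]
eef_rot: [-0.533, 0.846, -0.009, 0.018]
wrist_force: [0.9, -0.1, 4.4]
gripper_width: 34.4
```

```bash
python3 - <<'E'
from h import *
for i in range(3): r.camera('wrist'); st()
E
```

```text
t 11.37 tcp [498.3 176.9  56.8] yaw -115.53 F [ 0.1 -0.   1.8] w 34.3 j6 -2.47 zax [ 0.04   0.003 -0.999]
t 11.42 tcp [498.3 176.9  56.9] yaw -115.53 F [ 0.  -0.1 -0.7] w 34.6 j6 -2.47 zax [ 0.04   0.003 -0.999]
t 11.47 tcp [498.2 176.9  57. ] yaw -115.53 F [ 0.7  0.6 -1.3] w 34.7 j6 -2.47 zax [ 0.039  0.003 -0.999]
```

The capsule touched the ejector (Fz +4.4). Releasing it.

Emit:
move_arm(
  moves=[
    [[0,0,0,0]],
  ],
  grip=-1,
)

```text
clock: 11.55
tcp_pos: [498.1, 176.9, 56.9]
eef_rot: [-0.533, 0.846, -0.009, 0.017]
wrist_force: [-0.1, 0.6, 0.4]
gripper_width: 37.7
```

```bash
python3 - <<'E'
from h import *
for i in range(10): W=cam('wrist')
s=st(); cv2.imwrite('pics/w13.png',W['pixels'])
show(plan(s['tcp_pos'],244.5,[470,80,300],164.5,step=38,ast=6.8))
E
```

```text
t 12.05 tcp [498.2 176.9  57. ] yaw -115.53 F [ 0.4 -0.5  0.3] w 75.7 j6 -2.47 zax [ 0.039  0.003 -0.999]
[[0.0083,-0.0014,-0.0203,0.1164],[0.0081,-0.0023,-0.0203,0.1164],[0.0078,-0.0032,-0.0203,0.1164],[0.0073,-0.0041,-0.0203,0.1164],[0.0068,-0.0049,-0.0203,0.1164],[0.0062,-0.0057,-0.0203,0.1164],[0.0055,-0.0064,-0.0203,0.1164],[0.0047,-0.007,-0.0203,0.1164],[0.0039,-0.0075,-0.0203,0.1164],[0.003,-0.0079,-0.0203,0.1164]]
[[0.002,-0.0082,-0.0203,0.1164],[0.0011,-0.0083,-0.0203,0.1164]]
```

View pics/w13.png

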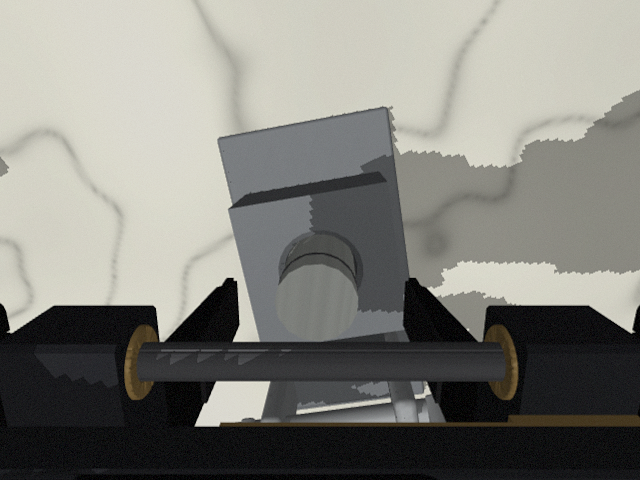

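The capsule stands upright in the cradle, free of the pads. Next I'll rise, turn and go above the bar.

Emit:
move_arm(
  moves=[
    [[0,0,-0.03,0],[0,0,-0.04,0],[0,0,-0.04,0],[0,0,-0.04,0.05],[0,0,-0.04,0.116],[0,0,-0.02,0.116],[0,0,-0.01,0.116],[0,0,0,0.116],[0,0,0,0.116],[0,0,0,0.116]],
  ],
)

```text
clock: 12.88
tcp_pos: [488.1, 175.9, 289.2]
eef_rot: [-0.174, 0.985, -0.002, 0.02]
wrist_force: [-0.6, 0.9, 0.5]
gripper_width: 95.2
```

```bash
python3 - <<'E'
from h import *
r.camera('wrist'); S=cam('scene'); cv2.imwrite('pics/s2.png',S['pixels'])
s=st(); show(plan(s['tcp_pos'],yaw(s['eef_rot'])%360,[525,273,285],164.5,step=36,ast=6.8))
E
```

```text
t 12.98 tcp [488.  175.9 288.7] yaw -159.76 F [-0.3 -0.4  1.2] w 94.7 j6 -1.7 zax [ 0.039  0.003 -0.999]
[[-0.0114,0.0131,0.0006,0.104],[-0.01,0.0142,0.0006,0.104],[-0.0084,0.0151,0.0006,0.104],[-0.0068,0.0159,0.0006,0.104],[-0.0051,0.0165,0.0006,0.104],[-0.0034,0.017,0.0006,0.104]]
```

View pics/s2.png

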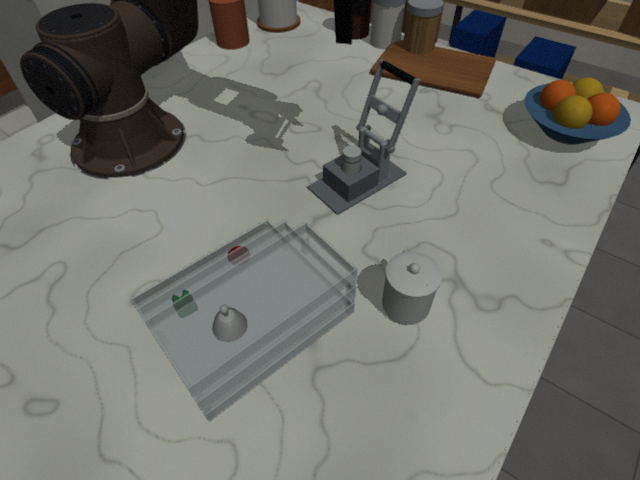

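Emit:
move_arm(
  moves=[
    [[-0.0115,0.013,0,0.104],[-0.01,0.014,0,0.104],[-0.0085,0.015,0,0.104],[-0.007,0.016,0,0.104],[-0.005,0.0165,0,0.104],[-0.0035,0.017,0,0.104]],
  ],
)

```text
clock: 13.48
tcp_pos: [525.1, 274.0, 289.7]
eef_rot: [0.133, 0.991, 0.003, 0.018]
wrist_force: [0.5, 0.3, 0.8]
gripper_width: 94.9
```

```bash
cat > bar.py <<'E'
from h import *
import sys
for i in range(3): W=cam('wrist')
s=st(); im=W['pixels'].copy()
b=np.array([float(v) for v in sys.argv[2:5]]); a=np.radians(74.5); Y=np.array([-np.sin(a),np.cos(a),0])
for k in (-39,0,39): cv2.circle(im,tuple(int(v) for v in np.round(proj(W,b+k*Y))),2,(0,0,255),-1); print(proj(W,b+k*Y).round(1))
R=Ro.from_quat(s['eef_rot']).as_matrix()
cv2.circle(im,tuple(int(v) for v in proj(W,np.array(s['tcp_pos']))),2,(0,255,0),-1)
cv2.imwrite(sys.argv[1],im)
E
python3 bar.py pics/b1.png 524.8 275.1 212.6
```

```text
t 13.63 tcp [524.8 273.9 289.3] yaw 165.05 F [-0.2 -0.1  0.9] w 95.2 j6 -0.93 zax [ 0.036  0.001 -0.999]
[316.6 287.7]
[316.7 234.2]
[317.  176.3]
```

View pics/b1.png

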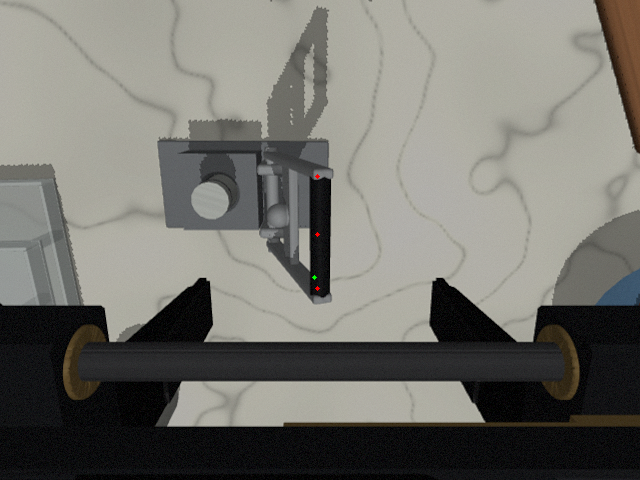

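The bar shows at centre (320,237), parallel to the image's vertical axis and well centred between the jaws. The press and the standing capsule are at (211,198).

```bash
python3 - <<'E'
from h import *
W=cam('wrist');s=st();R=Ro.from_quat(s['eef_rot']).as_matrix()
b=atz(W,320.3,237,212.6);print('bar',b.round(1),'in tool',(R.T@(b-np.array(s['tcp_pos']))).round(1))
E
```

```text
t 13.68 tcp [524.6 273.2 289.5] yaw 165.04 F [-0.3 -0.8 -0.7] w 95.4 j6 -0.93 zax [ 0.036  0.001 -0.999]
bar [526.9 275.8 212.6] in tool [ 1.2  2.3 76.9]
```

Emit:
move_arm(
  moves=[
    [[0,0,0.031,0],[0,0,0.031,0],[0,0,0.03,0]],
  ],
)

```text
clock: 13.93
tcp_pos: [530.1, 272.3, 201.8]
eef_rot: [0.123, 0.992, 0.006, 0.023]
wrist_force: [0.0, -0.2, 0.0]
gripper_width: 95.1
```

```bash
python3 bar.py pics/b2.png 526.9 275.8 212.6
```

```text
t 14.08 tcp [529.3 272.  201.1] yaw 165.71 F [0.4 0.8 0.5] w 95.0 j6 -0.94 zax [ 0.043  0.003 -0.999]
[323.8 357.3]
[325.8 284.4]
[328.1 202.4]
```

View pics/b2.png

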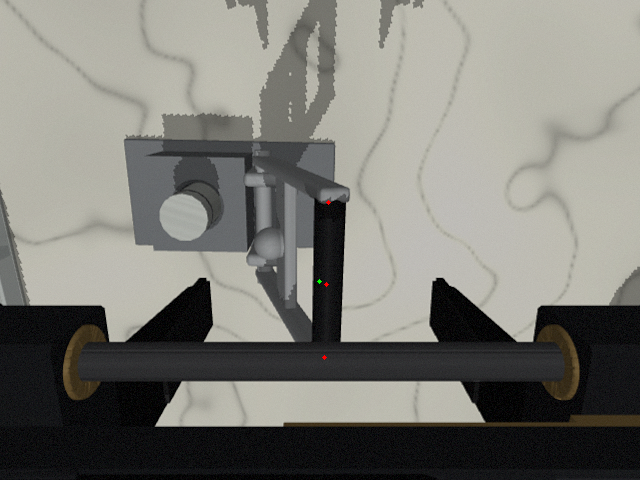

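Emit:
move_arm(
  moves=[
    [[0,0.003,0.008,0]],
  ],
  grip=1,
  squeeze=10,
)

```text
clock: 14.17
tcp_pos: [531.5, 274.8, 195.8]
eef_rot: [0.124, 0.992, 0.005, 0.023]
wrist_force: [0.7, 0.1, 0.5]
gripper_width: 92.1
```

```bash
python3 - <<'E'
from h import *
for i in range(22):
    r.camera('wrist')
    if i%4==1: st()
W=cam('wrist'); cv2.imwrite('pics/b3.png',W['pixels']); s=st()
p=np.array(s['tcp_pos']); R=Ro.from_quat(s['eef_rot']).as_matrix()
g=p-19*R[:,2]; a=np.radians(74.7); X=np.array([np.cos(a),np.sin(a),0]); H=np.array([499.5,175.5,91])+60*X
d=g-H; print('grasp',g.round(1),'px',(d@X).round(1),'z',d[2].round(1),'theta',np.arctan2(d[2],-(d@X)),np.hypot(d@X,d[2]))
th=np.linspace(1.916,0.40,11)
for i in range(10):
    D=130*((-np.cos(th[i+1])+np.cos(th[i]))*X+(np.sin(th[i+1])-np.sin(th[i]))*np.array([0,0,1])); print((R.T@D).round(1))
E
```

```text
t 14.27 tcp [530.7 275.  193.8] yaw 165.77 F [-0.7  0.1  0.6] w 85.4 j6 -0.94 zax [ 0.043  0.004 -0.999]
t 14.47 tcp [530.7 275.1 194.1] yaw 165.74 F [0.6 0.3 0.9] w 70.1 j6 -0.94 zax [ 0.044  0.004 -0.999]
t 14.67 tcp [530.5 275.  193.5] yaw 165.72 F [ 0.1 -1.3 -0.1] w 53.7 j6 -0.94 zax [ 0.043  0.004 -0.999]
t 14.87 tcp [530.4 275.  193.2] yaw 165.72 F [-0.1  0.8  0.3] w 38.0 j6 -0.94 zax [ 0.043  0.003 -0.999]
t 15.07 tcp [530.4 275.  193.1] yaw 165.72 F [-0.7  0.8 -0.1] w 21.8 j6 -0.94 zax [ 0.043  0.003 -0.999]
t 15.27 tcp [530.4 275.  193.1] yaw 165.71 F [-0.5 -0.1  0.3] w 5.6 j6 -0.94 zax [ 0.043  0.003 -0.999]
t 15.32 tcp [530.4 275.  193.1] yaw 165.71 F [-0.5  0.2  0.5] w 3.2 j6 -0.94 zax [ 0.043  0.003 -0.999]
grasp [529.6 274.9 212.1] px 43.8 z 121.1 theta 1.917868360290184 128.77724976555146
[  0.1 -18.9  -5.5]
[  0.3 -19.5  -2.6]
[  0.4 -19.7   0.4]
[  0.5 -19.4   3.3]
[  0.6 -18.7   6.2]
[  0.7 -17.5   9. ]
[  0.8 -15.9  11.5]
[  0.8 -14.   13.8]
[  0.9 -11.8  15.8]
[ 0.9 -9.3 17.4]
```

View pics/b3.png

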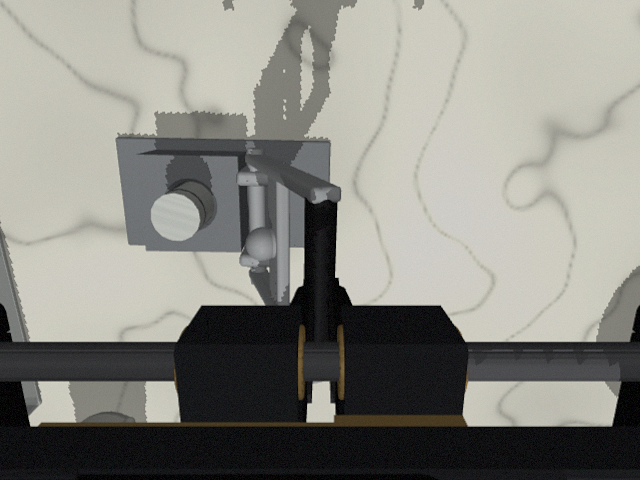

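```bash
python3 - <<'E'
from h import *
S=cam('scene'); W=cam('wrist'); s=st()
a=cv2.resize(S['pixels'][20:190,290:450],None,fx=2.5,fy=2.5,interpolation=cv2.INTER_CUBIC)
b=cv2.resize(W['pixels'][260:420,250:390],None,fx=2.65,fy=2.65,interpolation=cv2.INTER_CUBIC)
h=min(a.shape[0],b.shape[0]); cv2.imwrite('pics/b4.png',np.clip(np.hstack([a[:h],b[:h]])*1.8,0,255).astype(np.uint8))
E
```

```text
t 15.42 tcp [530.4 275.  193.1] yaw 165.71 F [0.1 0.9 0.4] w 0.8 j6 -0.94 zax [ 0.043  0.003 -0.999]
```

View pics/b4.png

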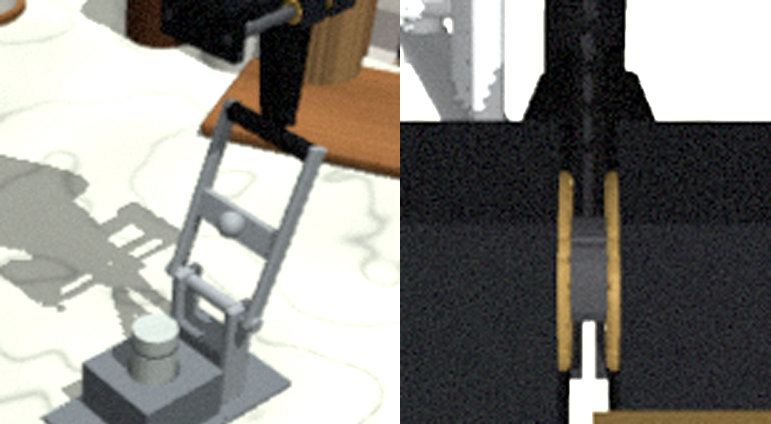

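```bash
python3 - <<'E'
from h import *
S=cam('scene');s=st();R=Ro.from_quat(s['eef_rot']).as_matrix();p=np.array(s['tcp_pos'])
for k in (0,-19,-40,-78): q=proj(S,p+k*R[:,2]); print(k,q.round(1),'crop',((q-[290,20])*2.5).round(0))
q=proj(S,[526.9,275.8,212.6]);print('bar',q,((q-[290,20])*2.5).round(0))
im=cv2.resize(S['pixels'][50:100,360:430],None,fx=10,fy=10,interpolation=cv2.INTER_CUBIC); cv2.imwrite('pics/b5.png',np.clip(im*2.2,0,255).astype(np.uint8))
T=cam('top'); im=cv2.resize(T['pixels'][215:315,60:180],None,fx=6,fy=6,interpolation=cv2.INTER_CUBIC); cv2.imwrite('pics/b6.png',np.clip(im*2.2,0,255).astype(np.uint8))
print(r.find_in('bar','wrist')[:1],r.find_in('clamp','top')[:1])
E
```

```text
t 15.47 tcp [530.4 275.  193.1] yaw 165.72 F [ 0.2 -0.5  1.2] w 0.6 j6 -0.94 zax [ 0.043  0.003 -0.999]
0 [398.8  84. ] crop [272. 160.]
-19 [399.7  74.2] crop [274. 136.]
-40 [400.7  63. ] crop [277. 107.]
-78 [402.7  41.5] crop [282.  54.]
bar [398.66767692  73.30726843] [272. 133.]
[{'extent': [293.4, 246.8, 100.0, 181.8], 'confidence': 0.87}] [{'extent': [125.2, 267.2, 86.7, 76.7], 'confidence': 0.91}]
```

View pics/b5.png

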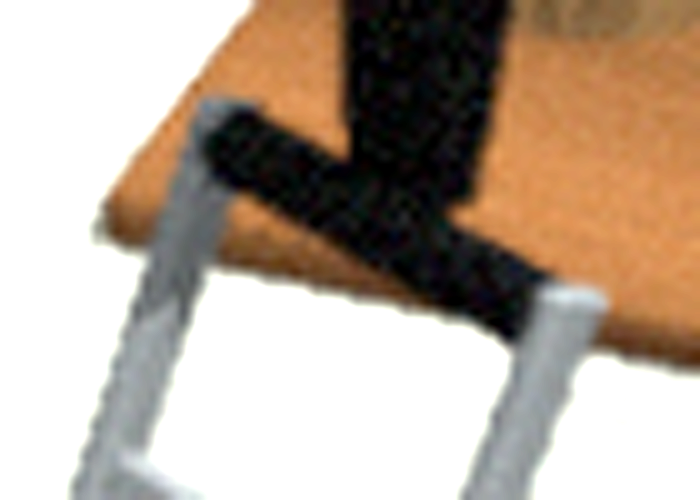

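View pics/b6.png

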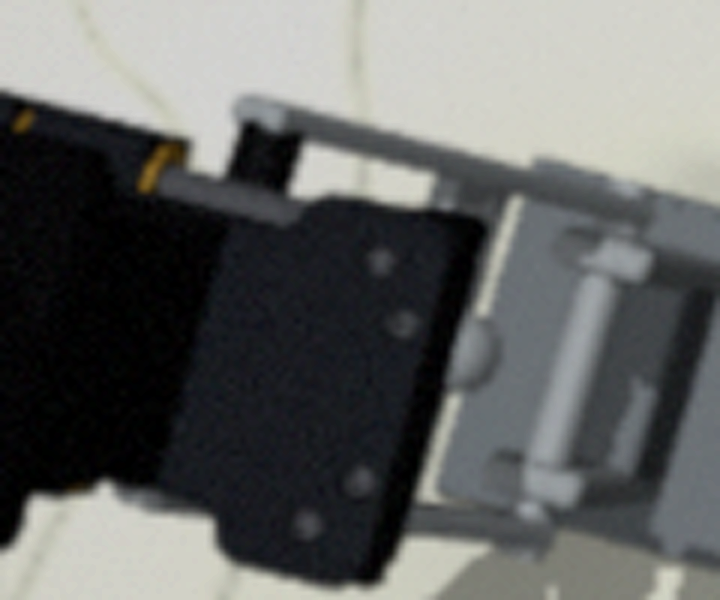

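The scene view shows the closed fingertips ending about 28 mm above the reported TCP, just over the bar at (398,73), so they shut on air. I'll reopen halfway, go lower and grip the bar.

Emit:
move_arm(
  moves=[
    [[0,0,0,0]],
  ],
  grip=0,
)

```text
clock: 15.7
tcp_pos: [530.4, 275.0, 193.1]
eef_rot: [0.124, 0.992, 0.004, 0.021]
wrist_force: [0.2, -0.4, -0.2]
gripper_width: 3.5
```

```bash
python3 - <<'E'
from h import *
for i in range(12): W=cam('wrist')
cv2.imwrite('pics/b7.png',np.clip(W['pixels'][160:420,180:460]*1.8,0,255).astype(np.uint8)); st()
E
```

```text
t 16.3 tcp [530.4 274.9 193.1] yaw 165.71 F [ 0.1  0.1 -0.4] w 46.4 j6 -0.94 zax [ 0.043  0.003 -0.999]
```

View pics/b7.png

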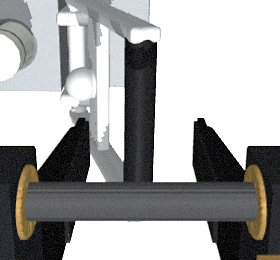

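Emit:
move_arm(
  moves=[
    [[0,-0.001,0.026,0]],
  ],
)

```text
clock: 16.38
tcp_pos: [533.2, 275.0, 170.9]
eef_rot: [0.124, 0.992, 0.006, 0.024]
wrist_force: [0.4, -0.4, -0.1]
gripper_width: 47.5
```

Emit:
move_arm(
  moves=[
    [[0,0,0,0]],
  ],
  grip=1,
  squeeze=10,
)

```text
clock: 16.47
tcp_pos: [531.6, 274.2, 167.3]
eef_rot: [0.124, 0.992, 0.005, 0.022]
wrist_force: [-0.7, 0.4, -1.6]
gripper_width: 44.2
```

```bash
python3 - <<'E'
from h import *
for i in range(10): S=cam('scene')
s=st(); cv2.imwrite('pics/b8.png',np.clip(cv2.resize(S['pixels'][20:190,290:450],None,fx=3,fy=3,interpolation=cv2.INTER_CUBIC)*1.8,0,255).astype(np.uint8))
E
```

```text
t 16.97 tcp [533.3 275.  171.4] yaw 165.71 F [-0.1 -0.7  2.9] w 13.5 j6 -0.94 zax [ 0.05   0.006 -0.999]
```

View pics/b8.png

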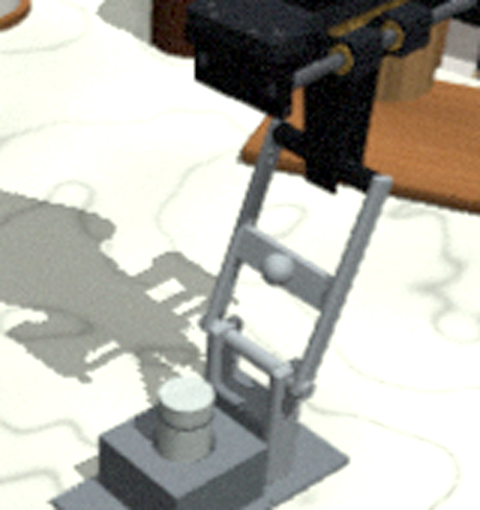

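The bar is gripped (opening 13.5). Swinging it over along its arc.

Emit:
move_arm(
  moves=[
    [[0,-0.019,-0.0055,0],[0,-0.0195,-0.0025,0],[0,-0.0195,0.0005,0],[0,-0.0195,0.0035,0]],
  ],
)

```text
clock: 17.3
tcp_pos: [515.0, 203.4, 176.4]
eef_rot: [0.123, 0.992, 0.01, 0.027]
wrist_force: [-1.3, 3.7, 1.2]
gripper_width: 13.8
```

```bash
cat > th.py <<'E'
from h import *
for i in range(2): W=cam('wrist')
s=st(); p=np.array(s['tcp_pos']); R=Ro.from_quat(s['eef_rot']).as_matrix()
g=p-41*R[:,2]; a=np.radians(74.7); X=np.array([np.cos(a),np.sin(a),0]); H=np.array([499.5,175.5,91])+60*X
d=g-H; th0=np.arctan2(d[2],-(d@X)); print('grasp',g.round(1),'px',(d@X).round(1),'z',d[2].round(1),'theta',th0.round(3),'rad',np.hypot(d@X,d[2]).round(1),'along bar',(d@np.cross([0,0,1],X)).round(1))
th=np.arange(th0,0.38,-0.15)
for i in range(len(th)-1):
    D=130*((-np.cos(th[i+1])+np.cos(th[i]))*X+(np.sin(th[i+1])-np.sin(th[i]))*np.array([0,0,1])); print(th[i+1].round(2),(R.T@D).round(1))
E
python3 th.py
```

```text
t 17.4 tcp [514.4 201.5 175.9] yaw 165.73 F [-4.4 -4.1  6.8] w 13.6 j6 -1.07 zax [ 0.054  0.011 -0.998]
grasp [512.2 201.  216.8] px -32.0 z 125.8 theta 1.322 rad 129.8 along bar -5.5
1.17 [  0.6 -18.6   5.7]
1.02 [  0.8 -17.5   8.4]
0.87 [  0.8 -16.1  11. ]
0.72 [  0.9 -14.3  13.3]
0.57 [  1.  -12.1  15.2]
0.42 [ 1.  -9.7 16.9]
```

Emit:
move_arm(
  moves=[
    [[0.0005,-0.0185,0.006,0],[0.0008,-0.0175,0.0085,0],[0.0008,-0.016,0.011,0],[0.0008,-0.0135,0.0125,0]],
  ],
)

```text
clock: 17.73
tcp_pos: [498.8, 140.7, 138.8]
eef_rot: [0.124, 0.992, 0.011, 0.029]
wrist_force: [0.2, 2.4, 1.3]
gripper_width: 13.7
```

```bash
python3 th.py
```

```text
t 17.83 tcp [498.1 139.4 137.4] yaw 165.66 F [-2.2 -5.5  0.6] w 13.8 j6 -1.18 zax [ 0.057  0.013 -0.998]
grasp [495.8 138.8 178.4] px -96.3 z 87.4 theta 0.737 rad 130.1 along bar -6.1
0.59 [  1.  -12.4  15. ]
0.44 [  1.  -10.   16.7]
```

Emit:
move_arm(
  moves=[
    [[0.001,-0.0125,0.015,0],[0.001,-0.008,0.014,0]],
  ],
)

```text
clock: 18.0
tcp_pos: [493.6, 120.5, 109.3]
eef_rot: [0.124, 0.992, 0.01, 0.029]
wrist_force: [-3.0, -5.3, 4.5]
gripper_width: 13.4
```

```bash
python3 th.py
```

```text
t 18.1 tcp [493.2 120.  108.2] yaw 165.62 F [-0.7 -7.1 -0.1] w 14.1 j6 -1.22 zax [ 0.057  0.013 -0.998]
grasp [490.9 119.5 149.1] px -116.3 z 58.1 theta 0.463 rad 130.0 along bar -6.5
```

Emit:
move_arm(
  moves=[
    [[0,0,0,0]],
  ],
  grip=0.2,
)

```text
clock: 18.18
tcp_pos: [493.4, 119.7, 107.9]
eef_rot: [0.125, 0.992, 0.01, 0.027]
wrist_force: [0.4, 0.6, 0.7]
gripper_width: 16.8
```

```bash
python3 - <<'E'
from h import *
for i in range(7): W=cam('wrist')
st()
E
```

```text
t 18.53 tcp [493.3 120.3 108.3] yaw 165.64 F [-0.4  0.2  1. ] w 37.2 j6 -1.22 zax [ 0.057  0.013 -0.998]
```

Emit:
move_arm(
  moves=[
    [[0,0,-0.025,0],[0,0,-0.025,0]],
  ],
)

```text
clock: 18.7
tcp_pos: [488.6, 119.8, 155.7]
eef_rot: [0.124, 0.992, 0.009, 0.024]
wrist_force: [0.2, 0.7, -0.7]
gripper_width: 38.1
```

```bash
python3 - <<'E'
from h import *
for i in range(2): W=cam('wrist')
S=cam('scene'); st(); w=W['pixels'][100:420,150:480]; s_=cv2.resize(S['pixels'][60:200,300:430],None,fx=2.3,fy=2.3); h=min(len(w),len(s_))
cv2.imwrite('pics/b9.png',np.clip(np.hstack([w[:h],s_[:h]])*1.6,0,255).astype(np.uint8))
E
```

```text
t 18.85 tcp [489.7 119.9 156.8] yaw 165.66 F [-0.5  1.3 -0.3] w 37.9 j6 -1.22 zax [ 0.055  0.013 -0.998]
```

View pics/b9.png

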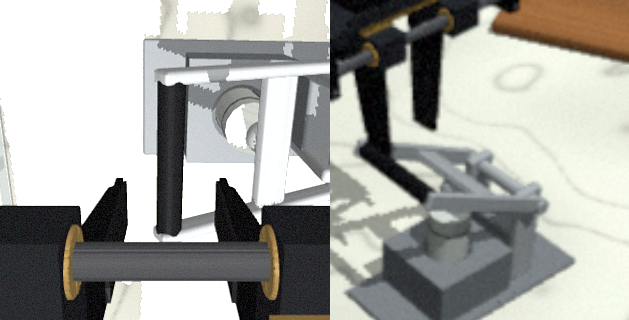

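The clamp rests over the capsule, with the bar at wrist (320,255), centred between the jaws. I'll close the fingers and press from above.

Emit:
move_arm(
  moves=[
    [[0,-0.007,0,0]],
  ],
  grip=1,
  squeeze=30,
)

```text
clock: 18.93
tcp_pos: [487.9, 113.6, 156.3]
eef_rot: [0.124, 0.992, 0.01, 0.026]
wrist_force: [0.0, -1.0, -0.3]
gripper_width: 35.2
```

```bash
python3 - <<'E'
from h import *
for i in range(12): W=cam('wrist')
st()
E
```

```text
t 19.53 tcp [488.  113.1 156.5] yaw 165.66 F [-0.6  0.4 -0.5] w 0.6 j6 -1.24 zax [ 0.055  0.012 -0.998]
```

Emit:
move_arm(
  moves=[
    [[0,0,0.01,0]],
  ],
)

```text
clock: 19.62
tcp_pos: [489.3, 113.4, 147.7]
eef_rot: [0.124, 0.992, 0.01, 0.028]
wrist_force: [-0.4, 0.3, -0.6]
gripper_width: 0.4
```

```bash
cat > w.py <<'E'
from h import *
import sys
F=[]
for i in range(int(sys.argv[1])): r.camera('wrist'); s=r.sense(); F.append(s['wrist_force'][2].round(1)); z=s['tcp_pos'][2]
print('Fz',F,end=' '); st()
E
python3 w.py 2
```

```text
Fz [np.float64(-2.0), np.float64(0.4)] t 19.72 tcp [488.  113.3 145.7] yaw 165.67 F [0.2 0.1 0.4] w 0.7 j6 -1.24 zax [ 0.053  0.012 -0.999]
```

Emit:
move_arm(
  moves=[
    [[0,0,0.011,0],[0,0,0.01,0]],
  ],
)

```text
clock: 19.88
tcp_pos: [489.8, 113.5, 125.9]
eef_rot: [0.124, 0.992, 0.009, 0.027]
wrist_force: [-8.7, -22.4, 14.6]
gripper_width: 0.1
```

```bash
python3 w.py 2
```

```text
Fz [np.float64(3.5), np.float64(0.7)] t 19.98 tcp [489.4 112.9 125.1] yaw 165.71 F [-0.7 -1.7  0.7] w 0.4 j6 -1.24 zax [ 0.053  0.011 -0.999]
```

Emit:
move_arm(
  moves=[
    [[0,0,0.005,0],[0,0,0.004,0]],
  ],
)

```text
clock: 20.15
tcp_pos: [490.0, 112.5, 116.0]
eef_rot: [0.124, 0.992, 0.009, 0.026]
wrist_force: [-0.2, -0.4, 1.4]
gripper_width: 0.1
```

```bash
python3 w.py 2
```

```text
Fz [np.float64(0.3), np.float64(-0.8)] t 20.25 tcp [489.9 112.7 115.7] yaw 165.7 F [-0.5 -0.2 -0.8] w 0.3 j6 -1.24 zax [ 0.053  0.011 -0.999]
```

```bash
cat > v.py <<'E'
from h import *
import sys
W=cam('wrist'); S=cam('scene'); st(); w=W['pixels'][140:420,170:480]; s_=cv2.resize(S['pixels'][80:200,310:430],None,fx=3,fy=3,interpolation=cv2.INTER_CUBIC); h=min(len(w),len(s_))
cv2.imwrite(sys.argv[1],np.clip(np.hstack([w[:h],s_[:h]])*1.6,0,255).astype(np.uint8))
E
python3 v.py pics/p1.png
```

```text
t 20.35 tcp [490.  112.8 116.2] yaw 165.71 F [-0.2 -1.   0.5] w 0.7 j6 -1.24 zax [ 0.053  0.011 -0.999]
```

View pics/p1.png

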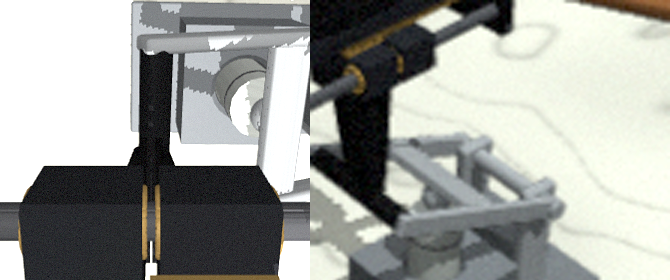

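Emit:
move_arm(
  moves=[
    [[0,0,0.002,0],[0,0,0.002,0],[0,0,0.002,0]],
  ],
)

```text
clock: 20.6
tcp_pos: [490.7, 113.1, 110.5]
eef_rot: [0.124, 0.992, 0.009, 0.026]
wrist_force: [-0.7, -1.1, 1.5]
gripper_width: 0.8
```

```bash
python3 w.py 2
```

```text
Fz [np.float64(0.3), np.float64(0.4)] t 20.7 tcp [490.7 113.1 110.3] yaw 165.72 F [ 0.4 -0.8  0.4] w 0.5 j6 -1.24 zax [ 0.054  0.011 -0.998]
```

Emit:
move_arm(
  moves=[
    [[0,0,0.002,0],[0,0,0.002,0]],
  ],
)

```text
clock: 20.87
tcp_pos: [491.0, 113.1, 106.4]
eef_rot: [0.124, 0.992, 0.009, 0.026]
wrist_force: [-2.4, -3.1, 4.5]
gripper_width: 0.1
```

```bash
python3 w.py 2
```

```text
Fz [np.float64(2.0), np.float64(0.7)] t 20.97 tcp [490.9 113.1 106.3] yaw 165.73 F [-0.4 -1.1  0.7] w 0.6 j6 -1.24 zax [ 0.054  0.011 -0.998]
```

Emit:
move_arm(
  moves=[
    [[0,0,0.002,0],[0,0,0.002,0]],
  ],
)

```text
clock: 21.13
tcp_pos: [491.2, 112.9, 102.4]
eef_rot: [0.124, 0.992, 0.009, 0.027]
wrist_force: [-1.6, -1.6, 4.5]
gripper_width: 0.3
```

```bash
python3 w.py 2
```

```text
Fz [np.float64(2.8), np.float64(2.2)] t 21.23 tcp [491.2 113.1 102.2] yaw 165.72 F [ 0.2 -1.6  2.2] w 0.2 j6 -1.24 zax [ 0.055  0.011 -0.998]
```

Emit:
move_arm(
  moves=[
    [[0,0,0.002,0]],
  ],
)

```text
clock: 21.32
tcp_pos: [491.4, 113.0, 100.4]
eef_rot: [0.124, 0.992, 0.009, 0.027]
wrist_force: [-1.5, -1.5, 4.7]
gripper_width: 0.8
```

```bash
python3 w.py 2; python3 v.py pics/p2.png
```

```text
Fz [np.float64(2.7), np.float64(1.4)] t 21.42 tcp [491.3 113.1 100. ] yaw 165.72 F [-0.5 -1.2  1.4] w 0.5 j6 -1.24 zax [ 0.055  0.011 -0.998]
t 21.52 tcp [491.3 113.1 100.1] yaw 165.72 F [-0.3 -0.7  1.2] w 0.8 j6 -1.24 zax [ 0.055  0.011 -0.998]
```

View pics/p2.png

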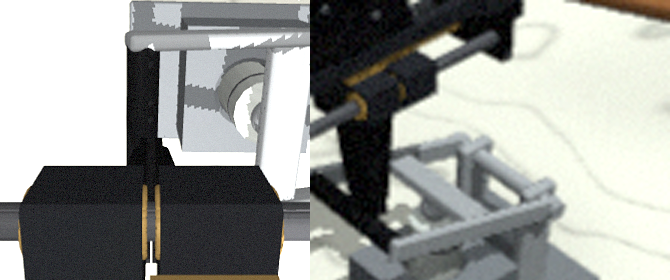

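Emit:
move_arm(
  moves=[
    [[0,0,0.001,0],[0,0,0.001,0]],
  ],
)

```text
clock: 21.68
tcp_pos: [491.5, 113.2, 98.2]
eef_rot: [0.124, 0.992, 0.009, 0.026]
wrist_force: [-1.3, -1.8, 4.6]
gripper_width: 0.5
```

Emit:
move_arm(
  moves=[
    [[0,0,0.001,0],[0,0,0.001,0]],
  ],
)

```text
clock: 21.85
tcp_pos: [491.6, 113.2, 96.1]
eef_rot: [0.124, 0.992, 0.009, 0.027]
wrist_force: [-0.8, -1.7, 3.8]
gripper_width: 0.9
```

Emit:
move_arm(
  moves=[
    [[0,0,0.001,0],[0,0,0.001,0]],
  ],
)

```text
clock: 22.02
tcp_pos: [491.7, 113.3, 93.9]
eef_rot: [0.124, 0.992, 0.009, 0.027]
wrist_force: [-1.1, -0.4, 4.3]
gripper_width: 0.2
```

Emit:
move_arm(
  moves=[
    [[0,0,0.0006,0],[0,0,0.0006,0]],
  ],
)

```text
clock: 22.18
tcp_pos: [491.8, 113.4, 92.5]
eef_rot: [0.124, 0.992, 0.009, 0.027]
wrist_force: [-0.9, -0.3, 3.9]
gripper_width: 0.6
```

Emit:
move_arm(
  moves=[
    [[0,0,0.0006,0],[0,0,0.0006,0]],
  ],
)

```text
clock: 22.35
tcp_pos: [492.0, 113.5, 91.2]
eef_rot: [0.124, 0.992, 0.009, 0.027]
wrist_force: [-0.2, -0.9, 3.1]
gripper_width: 0.5
```

Emit:
move_arm(
  moves=[
    [[0,0,0.0006,0],[0,0,0.0006,0]],
  ],
)

```text
clock: 22.52
tcp_pos: [492.1, 113.6, 89.9]
eef_rot: [0.124, 0.992, 0.009, 0.027]
wrist_force: [-0.8, -1.1, 3.9]
gripper_width: 0.3
```

Emit:
move_arm(
  moves=[
    [[0,0,0.0006,0],[0,0,0.0006,0]],
  ],
)

```text
clock: 22.68
tcp_pos: [492.3, 113.7, 88.6]
eef_rot: [0.124, 0.992, 0.009, 0.027]
wrist_force: [-1.3, -0.4, 3.2]
gripper_width: 0.7
```

Emit:
move_arm(
  moves=[
    [[0,0,0.0006,0],[0,0,0.0006,0]],
  ],
)

```text
clock: 22.85
tcp_pos: [492.4, 113.8, 87.3]
eef_rot: [0.124, 0.992, 0.009, 0.027]
wrist_force: [-0.6, -0.8, 3.9]
gripper_width: 0.2
```

Emit:
move_arm(
  moves=[
    [[0,0,0.0006,0],[0,0,0.0006,0]],
  ],
)

```text
clock: 23.02
tcp_pos: [492.5, 113.8, 86.0]
eef_rot: [0.124, 0.992, 0.009, 0.027]
wrist_force: [-0.5, -0.2, 2.5]
gripper_width: 0.6
```

Emit:
move_arm(
  moves=[
    [[0,0,0.0006,0],[0,0,0.0006,0]],
  ],
)

```text
clock: 23.18
tcp_pos: [492.6, 113.9, 84.6]
eef_rot: [0.124, 0.992, 0.009, 0.027]
wrist_force: [-1.4, 0.3, 2.5]
gripper_width: 0.4
```

Emit:
move_arm(
  moves=[
    [[0,0,0.0006,0],[0,0,0.0006,0]],
  ],
)

```text
clock: 23.35
tcp_pos: [492.8, 114.0, 83.3]
eef_rot: [0.124, 0.992, 0.009, 0.027]
wrist_force: [-0.6, 0.7, 2.9]
gripper_width: 0.2
```

```bash
python3 w.py 2; python3 v.py pics/p3.png
```

```text
Fz [np.float64(2.2), np.float64(2.8)] t 23.45 tcp [492.7 114.   83.3] yaw 165.7 F [0.2 0.3 2.8] w 0.6 j6 -1.24 zax [ 0.056  0.012 -0.998]
t 23.55 tcp [492.7 113.9  83.3] yaw 165.7 F [-0.5  0.4  1.8] w 0.1 j6 -1.24 zax [ 0.056  0.012 -0.998]
```

View pics/p3.png

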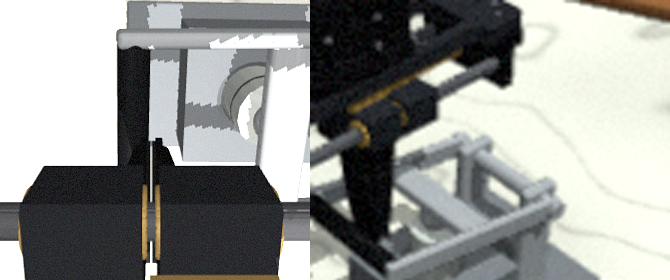

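The wrist view shows the bar at column 303 against a finger centre of 321, so contact is about 8 mm off centre. I'll lift slightly, recentre and continue.

Emit:
move_arm(
  moves=[
    [[0,0,-0.005,0],[0,-0.008,0,0]],
  ],
)

```text
clock: 23.72
tcp_pos: [490.4, 106.5, 88.2]
eef_rot: [0.124, 0.992, 0.009, 0.027]
wrist_force: [-0.0, 0.6, 0.8]
gripper_width: 0.4
```

```bash
python3 w.py 3
```

```text
Fz [np.float64(0.2), np.float64(0.8), np.float64(0.9)] t 23.87 tcp [489.8 105.6  87.5] yaw 165.66 F [-0.5  0.4  0.9] w 0.4 j6 -1.26 zax [ 0.054  0.012 -0.998]
```

Emit:
move_arm(
  moves=[
    [[0,0,0.0015,0],[0,0,0.001,0]],
  ],
)

```text
clock: 24.03
tcp_pos: [490.0, 105.2, 85.0]
eef_rot: [0.125, 0.992, 0.009, 0.026]
wrist_force: [-0.1, 0.2, -0.3]
gripper_width: 0.6
```

```bash
python3 w.py 2; python3 v.py pics/p4.png
```

```text
Fz [np.float64(0.3), np.float64(-0.3)] t 24.13 tcp [489.9 105.3  84.9] yaw 165.63 F [ 0.3  0.4 -0.3] w 0.5 j6 -1.26 zax [ 0.054  0.012 -0.998]
t 24.23 tcp [490.  105.4  85.1] yaw 165.64 F [0.9 0.  0.3] w 0.3 j6 -1.26 zax [ 0.054  0.012 -0.998]
```

View pics/p4.png

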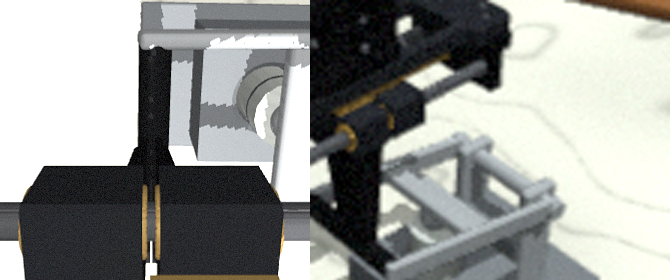

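Now the bar (column 323) is centred under the fingers. Lowering on.

Emit:
move_arm(
  moves=[
    [[0,0,0.001,0],[0,0,0.0008,0]],
  ],
)

```text
clock: 24.4
tcp_pos: [490.2, 105.4, 83.4]
eef_rot: [0.124, 0.992, 0.009, 0.026]
wrist_force: [-1.0, -2.4, 4.1]
gripper_width: 0.5
```

```bash
python3 w.py 1
```

```text
Fz [np.float64(1.7)] t 24.45 tcp [490.1 105.4  83.3] yaw 165.66 F [-0.5 -1.   1.7] w 0.3 j6 -1.26 zax [ 0.054  0.011 -0.998]
```

Emit:
move_arm(
  moves=[
    [[0,0,0.0005,0],[0,0,0.0005,0]],
  ],
)

```text
clock: 24.62
tcp_pos: [490.1, 105.3, 82.4]
eef_rot: [0.124, 0.992, 0.009, 0.026]
wrist_force: [-1.3, -2.2, 4.5]
gripper_width: -0.1
```

Emit:
move_arm(
  moves=[
    [[0,0,0.0006,0],[0,0,0.0006,0]],
  ],
)

```text
clock: 24.78
tcp_pos: [490.1, 105.1, 81.3]
eef_rot: [0.124, 0.992, 0.009, 0.026]
wrist_force: [-1.8, -1.8, 4.4]
gripper_width: 0.3
```

Emit:
move_arm(
  moves=[
    [[0,0,0.0006,0],[0,0,0.0006,0]],
  ],
)

```text
clock: 24.95
tcp_pos: [490.0, 105.0, 80.1]
eef_rot: [0.124, 0.992, 0.009, 0.026]
wrist_force: [-2.9, -2.2, 4.8]
gripper_width: 0.5
```

Emit:
move_arm(
  moves=[
    [[0,0,0.0006,0],[0,0,0.0006,0]],
  ],
)

```text
clock: 25.12
tcp_pos: [490.0, 104.8, 79.1]
eef_rot: [0.124, 0.992, 0.009, 0.026]
wrist_force: [-3.6, -2.8, 10.0]
gripper_width: 0.5
```

Fz has climbed to 10 N, so this is the stop. Checking how the hold behaves.

```bash
python3 w.py 2
```

```text
Fz [np.float64(9.7), np.float64(7.5)] t 25.22 tcp [490.  104.8  79. ] yaw 165.7 F [-2.7 -2.3  7.5] w 0.4 j6 -1.26 zax [ 0.054  0.011 -0.998]
```

Emit:
move_arm(
  moves=[
    [[0,0,0.0006,0]],
  ],
)

```text
clock: 25.3
tcp_pos: [490.0, 104.7, 78.7]
eef_rot: [0.124, 0.992, 0.009, 0.026]
wrist_force: [-3.8, -3.4, 13.0]
gripper_width: 0.4
```

```bash
python3 w.py 3
```

```text
Fz [np.float64(10.6), np.float64(10.6), np.float64(10.0)] t 25.45 tcp [490.  104.8  78.8] yaw 165.7 F [-2.4 -2.7 10. ] w 0.5 j6 -1.26 zax [ 0.054  0.01  -0.998]
```

Emit:
move_arm(
  moves=[
    [[0,0,0.0003,0],[0,0,0.0002,0],[0,0,0.0002,0],[0,0,0.0002,0]],
  ],
)

```text
clock: 25.78
tcp_pos: [490.0, 104.7, 78.8]
eef_rot: [0.124, 0.992, 0.009, 0.027]
wrist_force: [-2.7, -2.3, 7.0]
gripper_width: 0.3
```

```bash
python3 w.py 9
```

```text
Fz [np.float64(6.9), np.float64(7.3), np.float64(7.1), np.float64(7.5), np.float64(8.1), np.float64(8.0), np.float64(7.9), np.float64(7.1), np.float64(7.5)] t 26.23 tcp [490.  104.7  78.8] yaw 165.7 F [-2.8 -3.1  7.5] w 0.4 j6 -1.26 zax [ 0.055  0.011 -0.998]
```

Emit:
move_arm(
  moves=[
    [[0,0,0.0005,0],[0,0,0.0005,0],[0,0,0.0005,0]],
  ],
)

```text
clock: 26.48
tcp_pos: [490.1, 104.7, 78.6]
eef_rot: [0.124, 0.992, 0.009, 0.027]
wrist_force: [-4.3, -3.4, 14.3]
gripper_width: 0.4
```

Emit:
move_arm(
  moves=[
    [[0,0,0.0003,0],[0,0,0.0003,0],[0,0,0.0003,0]],
  ],
)

```text
clock: 26.73
tcp_pos: [490.0, 104.7, 78.7]
eef_rot: [0.124, 0.992, 0.009, 0.027]
wrist_force: [-3.5, -2.7, 8.4]
gripper_width: 0.4
```

Emit:
move_arm(
  moves=[
    [[0,0,0.0004,0],[0,0,0.0004,0],[0,0,0.0004,0],[0,0,0.0004,0]],
  ],
)

```text
clock: 27.07
tcp_pos: [490.1, 104.7, 78.6]
eef_rot: [0.124, 0.992, 0.009, 0.028]
wrist_force: [-3.8, -2.9, 11.8]
gripper_width: 0.3
```

Emit:
move_arm(
  moves=[
    [[0,0,0.0004,0],[0,0,0.0004,0],[0,0,0.0004,0],[0,0,0.0004,0],[0,0,0.0004,0],[0,0,0.0004,0]],
  ],
)

```text
clock: 27.57
tcp_pos: [490.1, 104.7, 78.6]
eef_rot: [0.124, 0.992, 0.009, 0.029]
wrist_force: [-3.9, -2.4, 11.5]
gripper_width: -0.0
```

Emit:
move_arm(
  moves=[
    [[0,0,0.0004,0],[0,0,0.0004,0],[0,0,0.0004,0],[0,0,0.0004,0],[0,0,0.0004,0],[0,0,0.0004,0]],
  ],
)

```text
clock: 28.07
tcp_pos: [490.2, 104.7, 78.7]
eef_rot: [0.124, 0.992, 0.009, 0.03]
wrist_force: [-3.4, -2.0, 10.8]
gripper_width: 0.5
```

I held a steady 11–12 N for over a second against the stop, with no further travel. Lifting off gently along the tool axis, then clear.

Emit:
move_arm(
  moves=[
    [[0,0,-0.002,0],[0,0,-0.005,0],[0,0,-0.015,0],[0,0,-0.03,0],[0,0,-0.03,0],[0,0,-0.03,0],[0,0,-0.03,0]],
  ],
)

```text
clock: 28.65
tcp_pos: [479.0, 103.8, 220.5]
eef_rot: [0.124, 0.992, 0.009, 0.024]
wrist_force: [-0.3, 0.9, 0.8]
gripper_width: 0.3
```

```bash
python3 v.py pics/f1.png
```

```text
t 28.75 tcp [481.1 104.  223.5] yaw 165.69 F [ 0.4 -0.6 -0.6] w 0.4 j6 -1.25 zax [ 0.057  0.012 -0.998]
```

View pics/f1.png

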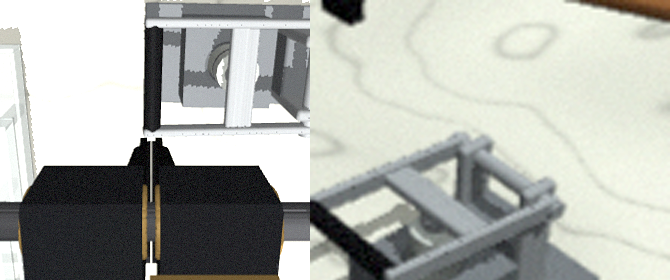

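The clamp stays closed and nearly level on the capsule, and the gripper is clear with no wrist force. Handing in.

```bash
python3 -c "
from rig import r
print(r.hand_in())"
```

```text
the job is handed in; nothing more can be done
None
```

I handed the job in at about 29 s, with the capsule pressed home in the cradle and the clamp left closed on it.

- **Placing:** I took the capsule from the top tray and lowered it upright into the cradle until it touched the ejector (about 4 N). I let go there, and the picture showed it standing free.
- **Pressing:** I gripped the bar, swung the clamp over, let go, and pushed the bar down with closed fingers. The drag was about 4 N, then the force climbed to a firm stop. I held about 11–12 N there for just over a second with no further travel, and the highest reading at the stop was 14.3 N. Just before that, the force dropped to 7–8 N for about 0.7 s while I worked out the step size for a steady hold.
- **Last checks:** The wrist force was back to about zero. The wrist and scene pictures showed the clamp still closed and nearly level, with the gripper clear. I did not take a final close picture of the toys and mug, but the arm did not go near them after the capsule was lifted.

**What went wrong on the way:**
- The visible fingertips end about 28 mm short of the reported TCP, so the first grip on the bar closed on air. This also means the capsule was probably held only near its top.
- The tool built up a tilt of about 3 degrees from drift between moves.
- When the fingers first touched the free bar there was a brief bump of about 28 N in total, mostly sideways. This was before the presser reached the capsule.
- I paused once partway down to lift and recentre the fingers on the bar.

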